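# Nest the milk pans with fanned handles

### The arm

A 6-joint arm with a two-finger parallel gripper is mounted at the origin on the work surface. World frame = base frame: x ahead of the robot, y to its left, z up, the work surface at z = 0. Lengths are in m, angles in rad, forces in N, time in s.
With the tool pointing down it reaches from about 0.4 to 0.825 m from the base axis. Payload 7 kg.
Tool frame: the origin (TCP) lies midway between the tips of the shut fingers; the grasp point (between the pads) lies hold_point_z behind it (hold_point_z is the distance from the TCP to the grasp point, in m); z points along the fingers, y is the direction in which the jaws open and shut (so a half turn about z gives the same grasp; the last joint's range is limited). The gripper opens to 88 mm and grips with 3 to 60 N. Pads are 19 mm wide; open, the fingers measure 130 mm over their backs; the gripper's body (78 mm by 193 mm) begins 47 mm behind the grasp point.
Start: joints at [1.527, 0.359, 0.012, 0, -1.224, -0.288], TCP at [0.22, 0.638, 0.187] pointing down, gripper open.
Joint ranges: [-3.07, 3.07], [-1.43, 2.12], [-1.02, 1.25], [-3.03, 1.67], [-3.05, -0], [-3.03, 3.03]. Speed limits (rad/s): [2.39, 2.39, 3.01, 3.14, 3.14, 3.14].

### API

Orientations are given as [roll, pitch, yaw] about the fixed x, y, z axes, in that order (R = Rz(yaw) Ry(pitch) Rx(roll)).
In Python, from station import * gives the robot as it stands. The module is installed in compiled form; this text tells all that it offers.
- The arm moves only by the tool arm_command, never from a script. Its arguments are lists of equal length, an entry for each row: "fingers": the closure, from -1 (fully open) to 1 (shut); "dp": the shift along the world's x, y, z in m, a list of three; "roll": the turn about the world's z in rad. In form: {"fingers": [fingers, ...], "dp": [[x, y, z], ...], "roll": [roll, ...]}. A call has 1 to 8 rows; each row shifts and turns the pose as measured when the row begins; what a row does not reach is not made up. A row lasts 1/10 s, in which the tool goes at most 50 mm and 8.59 degrees, less where a joint would pass 70% of its speed; a pose out of reach is approached as far as the arm can. A call is refused whole if a number of a shift passes 0.05 or a number of a turn 0.15, either way. A call with a gripper value outside its range is refused whole. The fingers move at their own pace and stop on an object; "newtons" is the grip in N (left out, the last holds). Time passes only in rows, so rows that do not move let the fingers close. It gives the time, the measured TCP pose, the force and the opening at its end, in the units of the state.
- get_state(): the state, without advancing time (a new reading comes with each control period).
- grab_frame(name): name is "scene" or "top"; returns the picture (480x640x3 uint8, blue, green, red); there is no depth.
- calibration(name): a dict with "fx", "fy", "cx", "cy" (pixels), "R" (3x3) and "t" (3): a world point X has camera coordinates R X + t. Camera axes: x right, y down, z forward; pixel columns grow to the right and rows downward; lengths in m; the calibration is good to about 2 mm. A picture is of the moment at which its call begins. calibration takes no time and is no camera call.
- job_done(): hands the job in, once; it reports no verdict.
The state is a dict: "t": time; "q": joint angles; "qd": joint speeds; "joint_efforts": joint torques, N m; "eef_pos": TCP position; "ee_rot": TCP orientation; "force": force on the tool from outside, world axes, zero at the start; "moment": the same for the moment, N m; "width": finger opening in m.
Only numpy, scipy, OpenCV 4.12 (cv2) and the standard library are available. Lean on these libraries where they do the work, as an engineer would, in place of code of your own. Each camera call takes 0.05 s, during which the arm holds its last target.

### The job

Put the three steel milk pans away as one nest where the large pan stands: the middle-sized pan inside the large one and the small pan inside the middle one, each set down level and right to the bottom, not dropped. Fan the handles out on one side, about an eighth of a turn from one to the next, so that no handle lies over another and each pan can be taken by its own handle. Do not knock anything else on the counter about.

Things in the scene. Friction and masses are not known exactly. Their poses are not given: they have to be found in the camera images.
- large_pan_centre (a point): The large milk pan: plain steel, round, open bowl 110 mm across and 60 mm high (wall 2.5 mm, floor 3 mm thick) with one straight flat handle; 200 mm long overall. This point is the centre of the bowl, 30 mm above its underside. Own z is up out of the bowl, own x points from the bowl along the handle.
- large_pan_grip (a point): Mid-length of the large pan's handle, 100 mm along own x from the bowl's axis, in the middle of the handle's thickness, 74 mm above the pan's underside. The handle is a bar 14 mm wide and 9 mm thick with upright sides; it leaves the bowl just above the rim (its underside is 63 mm above the pan's underside there) and rises outward at 8 degrees. Same axes as the centre.
- large_pan_end (a point): Outer end of the large pan's handle, 145 mm from the bowl's axis, 80 mm above the pan's underside. Same axes as the centre.
- middle_pan_centre (a point): The middle-sized milk pan: plain steel, round, open bowl 90 mm across and 60 mm high (wall 2.5 mm, floor 3 mm thick) with one straight flat handle; 180 mm long overall. This point is the centre of the bowl, 30 mm above its underside. Own z is up out of the bowl, own x points from the bowl along the handle.
- middle_pan_grip (a point): Mid-length of the middle-sized pan's handle, 90 mm along own x from the bowl's axis, in the middle of the handle's thickness, 74 mm above the pan's underside. The handle is a bar 14 mm wide and 9 mm thick with upright sides; it leaves the bowl just above the rim (its underside is 63 mm above the pan's underside there) and rises outward at 8 degrees. Same axes as the centre.
- middle_pan_end (a point): Outer end of the middle-sized pan's handle, 135 mm from the bowl's axis, 80 mm above the pan's underside. Same axes as the centre.
- small_pan_centre (a point): The small milk pan: plain steel, round, open bowl 70 mm across and 60 mm high (wall 2.5 mm, floor 3 mm thick) with one straight flat handle; 160 mm long overall. This point is the centre of the bowl, 30 mm above its underside. Own z is up out of the bowl, own x points from the bowl along the handle.
- small_pan_grip (a point): Mid-length of the small pan's handle, 80 mm along own x from the bowl's axis, in the middle of the handle's thickness, 74 mm above the pan's underside. The handle is a bar 14 mm wide and 9 mm thick with upright sides; it leaves the bowl just above the rim (its underside is 63 mm above the pan's underside there) and rises outward at 8 degrees. Same axes as the centre.
- small_pan_end (a point): Outer end of the small pan's handle, 125 mm from the bowl's axis, 80 mm above the pan's underside. Same axes as the centre.
- mug: Steel mug, 76 mm across, 85 mm high, with a loop handle. Bystander. Origin under its centre.
- funnel: Yellow plastic funnel standing mouth down, 100 mm across, 100 mm high. Bystander. Origin under its centre.
- phin: Metal drip filter with flange and lid, 90 mm across, 81 mm high. Bystander. Origin under its centre.
- milk_can: Closed bare metal can, 75 mm across, 78 mm high. Bystander. Origin under its centre.
- carafe: Empty glass carafe with black twist cap, 116 mm across, 177 mm high. Bystander. Origin under its centre.
- lid_rest: White ceramic lid rest, a round dish 120 mm across and 17 mm high, with a pan lid lying on it. Bystander. Origin under its centre.
- pan_lid: Steel pan lid, 108 mm across, with a black knob whose top is 49 mm above the counter, lying on the lid rest. Bystander. Origin under its centre.
- sugar_jar: Glass jar with wooden lid, 76 mm across, 110 mm high. Bystander. Origin under its centre.
- spoon: Spoon with a steel bowl and a wooden handle, 150 mm long, lying flat on the counter. Bystander. Origin at its middle.

How it is judged:
By the outcome, as a careful person would: the job done as asked, in the order asked, and still so for the second after the job is handed in, with the robot touching nothing.
It also fails if it takes over 53 s, if anything falls off the work surface, if the arm or the gripper's body presses on something with over 40 N, if the wrist force passes 120 N, or if a joint passes its speed limit or range.

## Working session

There is one attempt and no reset: what is moved stays moved. The work goes in short steps, Python scripts to look and compute and a tool call to move; the robot and the scene stay as the last step left them, time stands still between calls to the robot, and variables do not carry over. Pictures are saved under pics/ and viewed, and the job is handed in when it is done.

Besides the shell and the picture viewer there is one more tool, called after "Emit:" in YAML: its name, and indented under it one key for each argument. arm_command: Moves the arm, as the interface text tells. Its arguments: {"type":"object","properties":{"fingers":{"type":"array"},"dp":{"type":"array"},"roll":{"type":"array"},"newtons":{"type":"number"}},"required":["fingers","dp","roll"]}

```bash
mkdir -p pics
python3 - <<'E'
from station import *
import cv2
for n in("scene","top"):
    cv2.imwrite(f"pics/{n}0.png",grab_frame(n)); c=calibration(n); print(n,c)
print(get_state())
E
```

```text
scene {'fx': 598.248822950972, 'fy': 598.248822950972, 'cx': 325.0901890273872, 'cy': 236.21557387320908, 'R': array([[ 0.69642035,  0.71741719, -0.01764295],
       [ 0.50660703, -0.50889554, -0.69597029],
       [-0.50827946,  0.47574983, -0.7178538 ]]), 't': array([-0.38760915, -0.23641605,  1.66644506])}
top {'fx': 438.7193459157752, 'fy': 438.7193459157752, 'cx': 316.4765354423722, 'cy': 247.66272940749323, 'R': array([[ 0.02174016, -0.9997491 , -0.00539548],
       [-0.99941271, -0.02158923, -0.02661081],
       [ 0.02648765,  0.00597084, -0.99963131]]), 't': array([-0.01194478,  0.57478827,  0.99138818])}
{'t': 0.1, 'q': array([ 1.52708459e+00,  3.59315381e-01,  1.11435287e-02, -3.08978079e-04,
       -1.22406277e+00, -2.88106101e-01]), 'qd': array([ 0.00107064, -0.00180159,  0.00162714,  0.00015312, -0.00158869,
        0.00048944]), 'joint_efforts': array([-9.55358300e-04, -5.84163237e+01,  2.93750185e+01,  7.01546699e+00,
        1.01862327e-02, -6.37491348e-05]), 'eef_pos': array([0.21975513, 0.63771117, 0.18611322]), 'ee_rot': array([ 3.14013110e+00, -1.30207787e-04, -3.31922951e-01]), 'force': array([-0.40646966, -0.2432126 ,  0.2687103 ]), 'moment': array([-0.00559639,  0.01840847,  0.04058283]), 'width': 0.08763222256772626}
```

View pics/scene0.png

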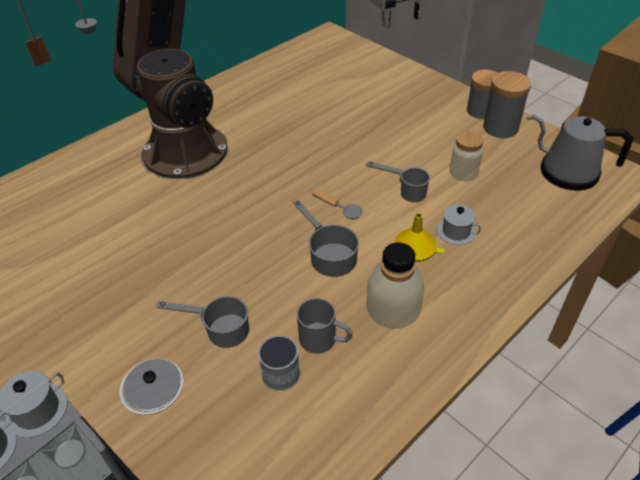

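View pics/top0.png

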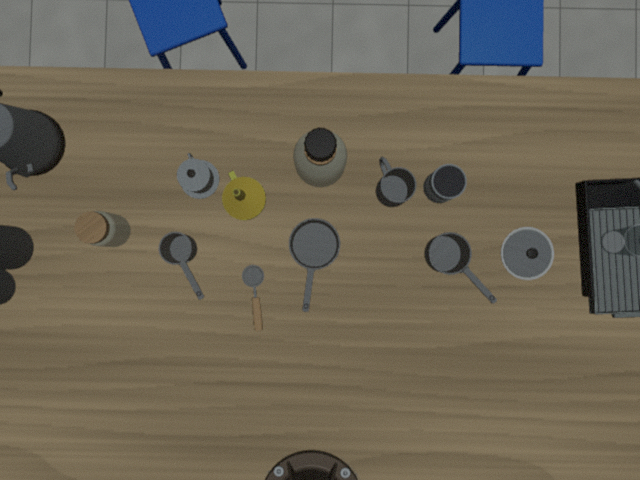

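Top view: large pan bowl is near (315,244) with its handle down to (306,308). The middle pan is near (447,253) with handle end (492,300), and the small pan near (178,248) with handle end (200,297). Next I'll mask and measure.

Run:
```python
import cv2,numpy as np
im=cv2.imread("pics/top0.png")
hsv=cv2.cvtColor(im,cv2.COLOR_BGR2HSV)
m=(hsv[...,1]<60).astype(np.uint8)*255
a=[]
for (x,y) in((305,262),(460,270),(180,266)):
    x0,y0=x-55,y-55
    c=im[y0:y0+110,x0:x0+110]; mm=cv2.cvtColor(m[y0:y0+110,x0:x0+110],cv2.COLOR_GRAY2BGR)
    a.append(np.vstack([cv2.resize(c,(260,260),interpolation=cv2.INTER_CUBIC)*1,cv2.resize(mm,(260,260),interpolation=0)]))
cv2.imwrite("pics/crop.png",np.hstack(a))
for (x,y) in((315,244),(447,253),(178,248),(253,276),(257,310)): print(hsv[y,x],hsv[y+12,x+3])
```

```text
[96 14 90] [115  16  95]
[94 19 94] [110   9  87]
[75 12 88] [90  6 91]
[98 11 91] [ 17  67 118]
[ 19  96 125] [ 18  94 119]
```

View pics/crop.png

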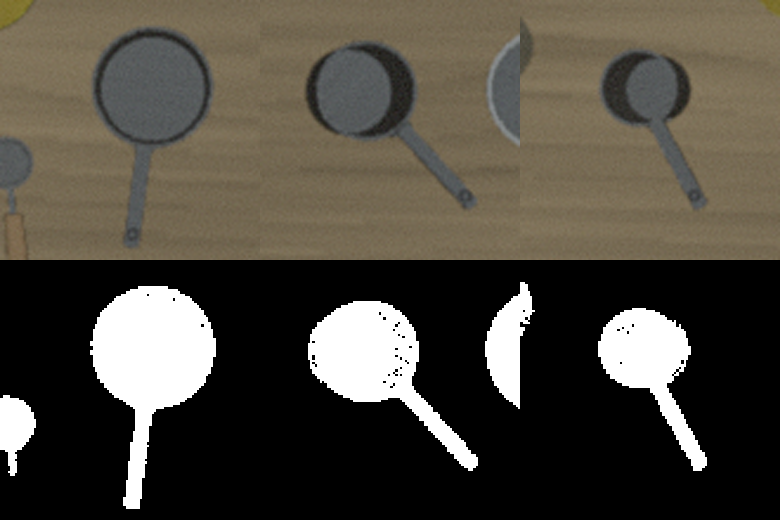

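```bash
cat > h.py <<'E'
import cv2,numpy as np
from scipy.optimize import least_squares
from station import *
def ray(n,uv,z):
    c=calibration(n);uv=np.atleast_2d(uv).astype(float)
    d=np.c_[(uv[:,0]-c["cx"])/c["fx"],(uv[:,1]-c["cy"])/c["fy"],np.ones(len(uv))]@c["R"]
    C=-c["R"].T@c["t"]; s=(np.asarray(z)-C[2])/d[:,2]
    return C+d*s[:,None]
def proj(n,X):
    c=calibration(n);p=np.atleast_2d(X)@c["R"].T+c["t"];return np.c_[c["fx"]*p[:,0]/p[:,2]+c["cx"],c["fy"]*p[:,1]/p[:,2]+c["cy"]]
def pan(im,seed,end,r,L,zb=0.0):
    """r bowl radius; L end distance; seed bowl px; end handle px"""
    hsv=cv2.cvtColor(im,cv2.COLOR_BGR2HSV);m=(hsv[...,1]<60).astype(np.uint8)
    m=cv2.morphologyEx(m,cv2.MORPH_CLOSE,np.ones((3,3),np.uint8))
    n,lab=cv2.connectedComponents(m);m=(lab==lab[seed[1],seed[0]]).astype(np.uint8)
    ct=max(cv2.findContours(m,cv2.RETR_EXTERNAL,cv2.CHAIN_APPROX_NONE)[0],key=len)[:,0].astype(float)
    c=calibration("top");C=-c["R"].T@c["t"]
    P=ray("top",ct,zb+.06)[:,:2]
    E=ray("top",end,zb+.082)[0,:2]; S=ray("top",seed,zb+.06)[0,:2]
    x0=S
    for k in range(6):
        out=(x0-C[:2]);dist=np.linalg.norm(out)
        hd=(E-x0)/np.linalg.norm(E-x0)
        v=P-x0;a=v/np.linalg.norm(v,axis=1)[:,None]
        sel=(a@hd<.9)&(np.linalg.norm(v,axis=1)<r+.012)
        if dist>.05: sel&=(a@(out/dist)>-.1)
        x0=least_squares(lambda p:np.linalg.norm(P[sel]-p,axis=1)-r,x0,loss='soft_l1',f_scale=.001).x
    free=least_squares(lambda p:np.linalg.norm(P[sel]-p[:2],axis=1)-p[2],[*x0,r]).x
    ys,xs=np.nonzero(m);px=np.c_[xs,ys];H=ray("top",px,zb+.074)
    for k in range(3):
        q=H[:,:2]-x0;rho=np.linalg.norm(q,axis=1)
        H=ray("top",px,zb+.078+(rho-.1*1)*np.tan(np.radians(8)))
    s=(rho>r+.012)
    Q=H[s,:2];mu=Q.mean(0);u=np.linalg.svd(Q-mu)[2][0];u*=np.sign(u@(mu-x0))
    l=(Q-mu)@u;tip=mu+u*np.percentile(l,99.5)
    off=np.cross(u,x0-mu) if 0 else u[0]*(x0-mu)[1]-u[1]*(x0-mu)[0]
    return dict(c=x0,free=free,n=sel.sum(),yaw=np.degrees(np.arctan2(u[1],u[0])),lineoff=off,tipdist=(tip-x0)@u,c_from_handle=tip-L*u, yaw2=np.degrees(np.arctan2(*(tip-x0)[::-1])))
E
python3 - <<'E'
from h import *
np.set_printoptions(precision=4,suppress=True)
im=cv2.imread("pics/top0.png")
for a in(((315,244),(306,308),.055,.145),((447,253),(492,300),.045,.135),((178,248),(200,297),.035,.125)):
    print(pan(im,*a))
s=ray("top",[[253,276],[257,330],[257,310]],.005);print(s)
for n,uv,z in(("carafe",(320,140),.177),("funnel",(240,197),.1),("jar",(92,227),.11),("phin",(194,175),.08),("mug",(395,187),.085),("lid",(530,254),.045)):print(n,ray("top",uv,z))
E
```

```text
{'c': array([0.5829, 0.0056]), 'free': array([0.5826, 0.0057, 0.0557]), 'n': np.int64(125), 'yaw': np.float64(173.54005888286957), 'lineoff': np.float64(-0.0003902498541002719), 'tipdist': np.float64(0.1442667931734979), 'c_from_handle': array([0.5836, 0.0052]), 'yaw2': np.float64(173.69504683655055)}
{'c': array([ 0.5686, -0.2881]), 'free': array([ 0.5684, -0.2874,  0.0456]), 'n': np.int64(48), 'yaw': np.float64(-128.60925638645875), 'lineoff': np.float64(0.01781346503747741), 'tipdist': np.float64(0.13202796574284162), 'c_from_handle': array([ 0.5566, -0.2746]), 'yaw2': np.float64(-136.29330984996548)}
{'c': array([0.5672, 0.3078]), 'free': array([0.5671, 0.3069, 0.0357]), 'n': np.int64(51), 'yaw': np.float64(-161.34575074187862), 'lineoff': np.float64(-0.022833426830884112), 'tipdist': np.float64(0.12245733929414529), 'c_from_handle': array([0.5769, 0.287 ]), 'yaw2': np.float64(-150.7836559990909)}
[[0.5072 0.1439 0.005 ]
 [0.3849 0.1316 0.005 ]
 [0.4302 0.1328 0.005 ]]
carafe [[ 0.7755 -0.0027  0.177 ]]
funnel [[0.6742 0.1609 0.1   ]]
jar [[0.6047 0.4613 0.11  ]]
phin [[0.7218 0.2636 0.08  ]]
mug [[ 0.7042 -0.1625  0.085 ]]
lid [[ 0.5701 -0.4665  0.045 ]]
```

```bash
sed -i 's/s=(rho>r+.012)$/s=(rho>r+.012)\&((q@hd)>.85*rho)/' h.py
python3 - <<'E'
from h import *
np.set_printoptions(precision=4,suppress=True)
im=cv2.imread("pics/top0.png")
for a in(((315,244),(306,308),.055,.145),((447,253),(492,300),.045,.135),((178,248),(200,297),.035,.125)):
    print(pan(im,*a))
E
```

```text
{'c': array([0.5829, 0.0056]), 'free': array([0.5826, 0.0057, 0.0557]), 'n': np.int64(125), 'yaw': np.float64(173.54005888286957), 'lineoff': np.float64(-0.0003902498541002719), 'tipdist': np.float64(0.1442667931734979), 'c_from_handle': array([0.5836, 0.0052]), 'yaw2': np.float64(173.69504683655055)}
{'c': array([ 0.5686, -0.2881]), 'free': array([ 0.5684, -0.2874,  0.0456]), 'n': np.int64(48), 'yaw': np.float64(-138.617789535555), 'lineoff': np.float64(0.0006326492804980821), 'tipdist': np.float64(0.13427300758103555), 'c_from_handle': array([ 0.5687, -0.2871]), 'yaw2': np.float64(-138.88774599298173)}
{'c': array([0.5672, 0.3078]), 'free': array([0.5671, 0.3069, 0.0357]), 'n': np.int64(51), 'yaw': np.float64(-147.6238742843523), 'lineoff': np.float64(-0.0005885444980158125), 'tipdist': np.float64(0.12590672246269388), 'c_from_handle': array([0.5667, 0.3068]), 'yaw2': np.float64(-147.3560500607668)}
```

```bash
python3 -c "
import station
print({k:getattr(station,k) for k in dir(station) if k[0]!='_' and not callable(getattr(station,k))})"
python3 - <<'E'
from h import *
# handle end heights check and mid-handle via scene view
im=cv2.imread("pics/scene0.png");cs=[((.583,.0055),173.6,.145),((.5687,-.2875),-138.7,.135),((.567,.307),-147.5,.125)]
for c,y,L in cs:
    u=np.array([np.cos(np.radians(y)),np.sin(np.radians(y))])
    for d,z in((L,.08),(L-.045,.074)):
        p=proj("scene",[*(np.array(c)+d*u),z+.0045])[0];cv2.circle(im,tuple(int(round(v)) for v in p),2,(0,0,255),-1);print(np.array(c)+d*u)
cv2.imwrite("pics/chk.png",cv2.resize(im[150:400,130:470],None,fx=2,fy=2))
E
```

```text
{'hold_point_z': 0.0188}
[0.43890365 0.021663  ]
[0.48362321 0.01664689]
[ 0.46727934 -0.37660023]
[ 0.50108623 -0.34690015]
[0.46157607 0.23983755]
[0.49952868 0.26401603]
```

View pics/chk.png

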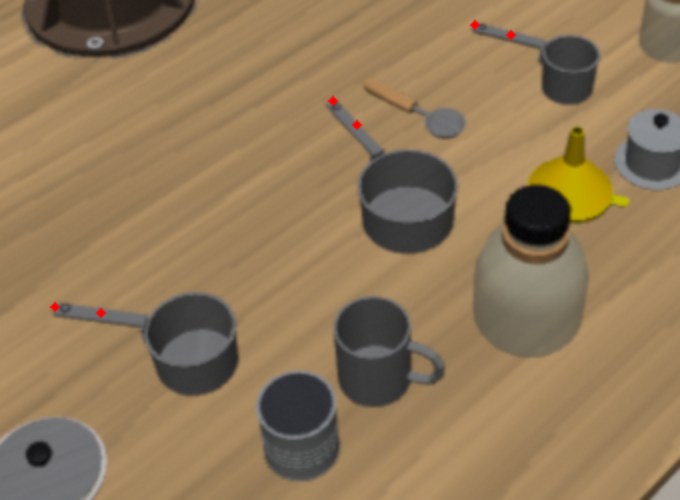

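The points projected from the top-view poses land on all three handles in the scene view as well, so I'm moving to the middle pan first.

Emit:
arm_command:
  fingers: [-1, -1, -1, -1, -1, -1, -1, -1]
  dp:
    - [0.025, -0.042, 0]
    - [0.025, -0.042, 0]
    - [0.025, -0.042, 0]
    - [0.025, -0.042, 0]
    - [0.025, -0.042, 0]
    - [0.025, -0.042, 0]
    - [0.025, -0.042, 0]
    - [0.025, -0.042, 0]
  roll: [-0.14, -0.14, -0.14, -0.14, -0.14, -0.14, -0.14, -0.14]

```text
t: 0.9
eef_pos: [0.4185, 0.2947, 0.1809]
ee_rot: [3.134, -0.003, -1.486]
force: [1.3, 0.6, -1.1]
width: 0.0878
```

Emit:
arm_command:
  fingers: [-1, -1, -1, -1, -1, -1, -1, -1]
  dp:
    - [0.01, -0.049, 0]
    - [0.01, -0.049, 0]
    - [0.01, -0.049, 0]
    - [0.01, -0.049, 0]
    - [0.01, -0.049, 0]
    - [0.01, -0.049, 0]
    - [0.01, -0.049, 0]
    - [0.01, -0.049, 0]
  roll: [-0.14, -0.14, -0.14, -0.14, -0.14, -0.14, -0.14, 0]

```text
t: 1.7
eef_pos: [0.4954, -0.0977, 0.1804]
ee_rot: [3.134, -0.003, -2.511]
force: [0.4, 1.2, 0.7]
width: 0.0877
```

Emit:
arm_command:
  fingers: [-0.5, -0.5, -0.5, -0.5, -0.5, -0.5, -0.5]
  dp:
    - [0.002, -0.045, 0]
    - [0.002, -0.045, 0]
    - [0.002, -0.045, 0]
    - [0.003, -0.045, 0]
    - [0.002, -0.045, 0]
    - [0.002, -0.018, 0]
    - [0, 0, 0]
  roll: [0.05, 0.04, 0, 0, 0, 0, 0]

```text
t: 2.4
eef_pos: [0.5054, -0.3566, 0.177]
ee_rot: [3.13, -0.005, -2.425]
force: [-0.7, 0.6, -0.5]
width: 0.0656
```

Emit:
arm_command:
  fingers: [-0.5, -0.5, -0.5, -0.5]
  dp:
    - [0.003, 0.016, 0]
    - [0, 0, -0.04]
    - [0, 0, -0.04]
    - [0, 0, 0]
  roll: [0, 0, 0, 0]

```text
t: 2.8
eef_pos: [0.5085, -0.3369, 0.0956]
ee_rot: [3.131, -0.004, -2.426]
force: [-0.1, 1.0, -0.5]
width: 0.0654
```

Emit:
arm_command:
  fingers: [-0.5, -0.5, -0.5, -0.5]
  dp:
    - [0, -0.003, -0.02]
    - [0, 0, -0.018]
    - [0, 0, 0]
    - [0, 0, 0]
  roll: [0.005, 0, 0, 0]

```text
t: 3.2
eef_pos: [0.5119, -0.3367, 0.0634]
ee_rot: [3.135, -0.003, -2.414]
force: [0.3, -0.5, -0.6]
width: 0.0654
```

Run:
```python
from h import *
im=grab_frame("scene")
cv2.imwrite("pics/g1.png",cv2.resize(im[180:400,100:340],None,fx=3,fy=2.7))
print(get_state()["eef_pos"])
```

```text
[ 0.51196351 -0.33677281  0.06352505]
```

View pics/g1.png

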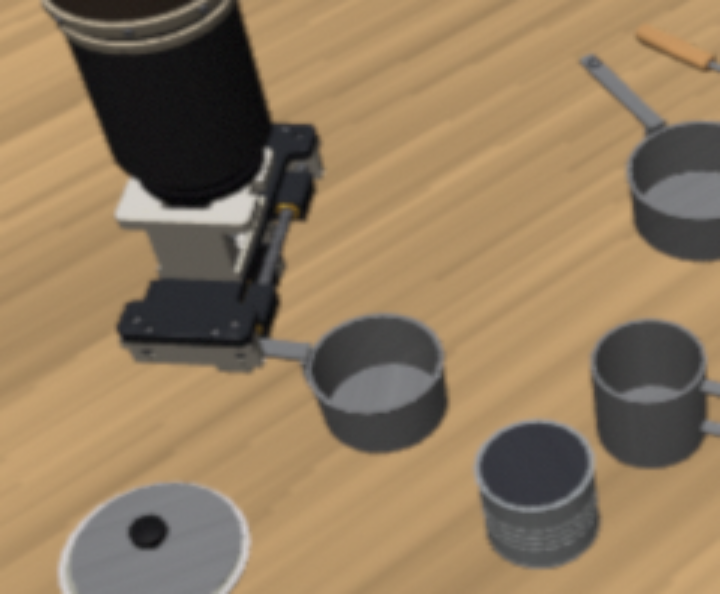

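Emit:
arm_command:
  fingers: [-0.5, -0.5]
  dp:
    - [0, 0, -0.011]
    - [0, 0, 0]
  roll: [0, 0, 0]

```text
invalid input at $.roll: expected 2 entries
```

Emit:
arm_command:
  fingers: [-0.5, -0.5]
  dp:
    - [0, 0, -0.011]
    - [0, 0, 0]
  roll: [0, 0]

```text
t: 3.45
eef_pos: [0.5136, -0.3367, 0.0547]
ee_rot: [3.139, -0.001, -2.414]
force: [-1.1, -0.3, -0.6]
width: 0.0656
```

Emit:
arm_command:
  fingers: [1, 1, 1, 1, 1, 1, 1, 1]
  dp:
    - [0, 0, -0.002]
    - [0, 0, 0]
    - [0, 0, 0]
    - [0, 0, 0]
    - [0, 0, 0]
    - [0, 0, 0]
    - [0, 0, 0]
    - [0, 0, 0]
  roll: [0, 0, 0, 0, 0, 0, 0, 0]
  newtons: 60

```text
t: 4.25
eef_pos: [0.514, -0.3373, 0.0537]
ee_rot: [3.14, -0.0, -2.414]
force: [0.1, 0.1, -0.1]
width: 0.0075
```

Run:
```python
from h import *
im=grab_frame("scene");print(get_state()["width"])
a=cv2.resize(im[230:360,130:270],None,fx=4,fy=4)
t=grab_frame("top");cv2.imwrite("pics/g2t.png",cv2.resize(t[180:340,400:560],None,fx=3.5,fy=3.5,interpolation=2))
cv2.imwrite("pics/g2.png",a)
```

```text
0.0035892321055963293
```

View pics/g2.png

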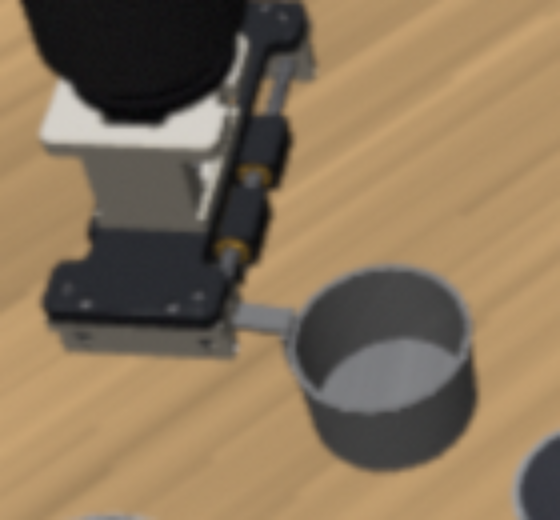

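View pics/g2t.png

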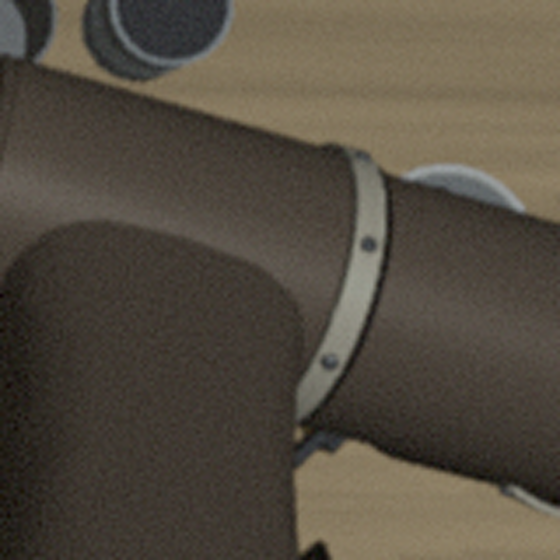

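Run:
```python
from h import *
s=get_state();print(s["eef_pos"],s["ee_rot"],s["width"],s["force"])
im=grab_frame("scene")
T=s["eef_pos"];yaw=s["ee_rot"][2]
j=np.array([np.sin(yaw),-np.cos(yaw),0])
pts=[(T,(0,0,255)),(T+[0,0,.0188],(0,255,0)),(T+.04*j,(255,0,0)),(T-.04*j,(255,255,0))]
u=np.array([np.cos(np.radians(-138.7)),np.sin(np.radians(-138.7))])
for d in(.05,.06,.09,.135):pts.append((np.array([.5687+d*u[0],-.2875+d*u[1],.0785+(d-.09)*.14]),(0,255,255)))
a=cv2.resize(im[190:370,120:290],None,fx=3.3,fy=3.3)
for P,c in pts:
    p=(proj("scene",P)[0]-[120,190])*3.3;cv2.circle(a,tuple(int(v) for v in p),3,c,-1)
cv2.imwrite("pics/g3.png",a)
```

```text
[ 0.51401278 -0.33729691  0.05366069] [ 3.14019427e+00 -1.21190742e-04 -2.41412230e+00] 0.001703572472984766 [-0.46850538  0.65120232  0.01122373]
```

View pics/g3.png

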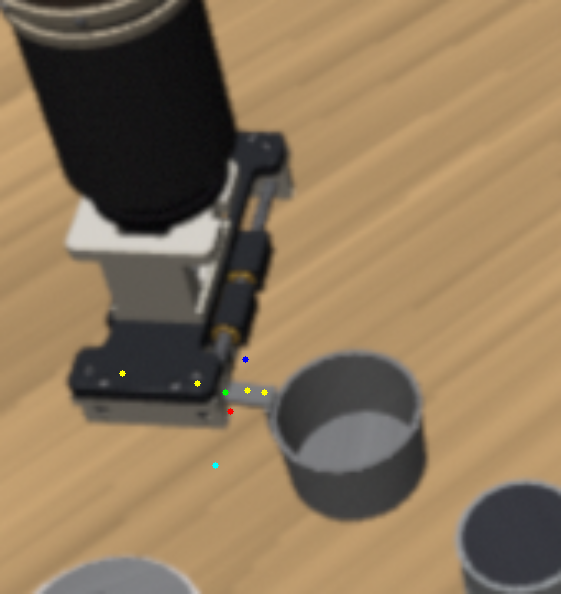

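Run:
```python
from h import *
s=get_state();T=s["eef_pos"];yaw=s["ee_rot"][2]
j=np.array([np.sin(yaw),-np.cos(yaw),0]);k=np.array([np.cos(yaw),np.sin(yaw),0])
for z in(0,.066,.1,.15,.2,.25,.3):print(z,(proj("scene",T+[0,0,z])[0]-[120,190])*3.3)
im=grab_frame("scene")
a=cv2.resize(im[190:370,120:290],None,fx=3.3,fy=3.3)
def pr(P): return tuple(int(v) for v in (proj("scene",P)[0]-[120,190])*3.3)
for z in(.066,.1):
  q=[T+[0,0,z]+sx*k*.039+sy*j*.0965 for sx,sy in((1,1),(1,-1),(-1,-1),(-1,1))]
  for i in range(4):cv2.line(a,pr(q[i]),pr(q[(i+1)%4]),(0,0,255) if z<.08 else (0,255,0),1)
cv2.line(a,pr(T),pr(T+[0,0,.3]),(255,0,255),1)
cv2.imwrite("pics/g4.png",a)
```

```text
0 [230.6750829  411.56547896]
0.066 [210.45114531 343.90003129]
0.1 [199.37346545 306.83622194]
0.15 [182.18851394 249.33864354]
0.2 [163.84261282 187.9567486 ]
0.25 [144.2140054 122.2831624]
0.3 [123.16329229  51.85148113]
```

View pics/g4.png

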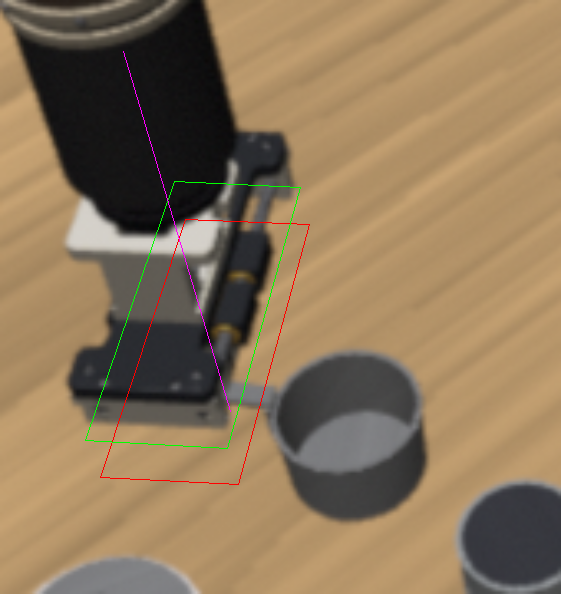

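The fingers closed to almost nothing, so the handle isn't between them. The picture also shows the gripper higher than its reported pose. I'll open, lift straight up and check where the tool really is.

Emit:
arm_command:
  fingers: [-0.5, -0.5, -0.5, -0.5, -0.5, -0.5]
  dp:
    - [0, 0, 0.03]
    - [0, 0, 0.04]
    - [0, 0, 0.04]
    - [0, 0, 0.03]
    - [0, 0, 0]
    - [0, 0, 0]
  roll: [0, 0, 0, 0, 0, 0]

```text
t: 5.05
eef_pos: [0.5118, -0.3366, 0.1978]
ee_rot: [3.137, -0.002, -2.414]
force: [-0.2, 0.5, -0.5]
width: 0.0429
```

Run:
```python
from h import *
s=get_state();print(s["eef_pos"],s["ee_rot"],s["width"],s["force"])
im=grab_frame("scene");t=grab_frame("top")
T=s["eef_pos"];p=proj("scene",T)[0];print(p,proj("top",T))
cv2.circle(im,tuple(int(v) for v in p),2,(0,0,255),-1)
a=cv2.resize(im[110:340,100:330],None,fx=2.6,fy=2.6)
cv2.imwrite("pics/g5.png",a)
q=proj("top",T)[0];cv2.circle(t,tuple(int(v) for v in q),2,(0,0,255),-1)
cv2.imwrite("pics/g5t.png",t)
```

```text
[ 0.51176376 -0.33659441  0.19776728] [ 3.13747797e+00 -1.81620327e-03 -2.41441192e+00] 0.04292392723789375 [-0.17555451  0.49145331 -0.48278216]
[175.46381643 266.82536845] [[498.79000528 283.25605708]]
```

View pics/g5.png

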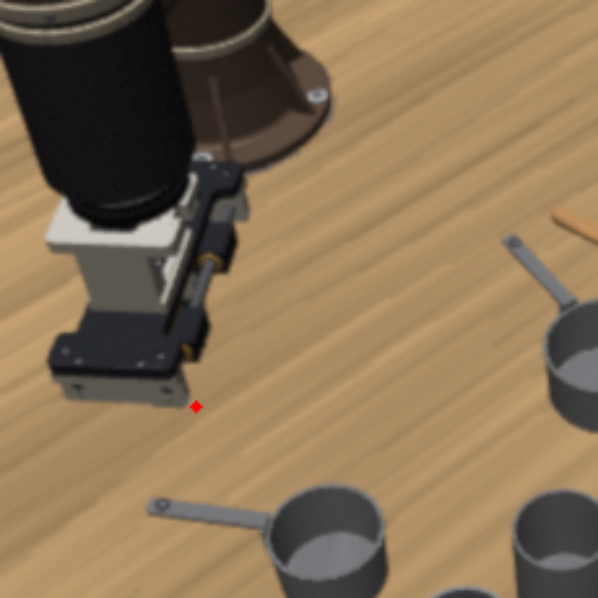

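View pics/g5t.png

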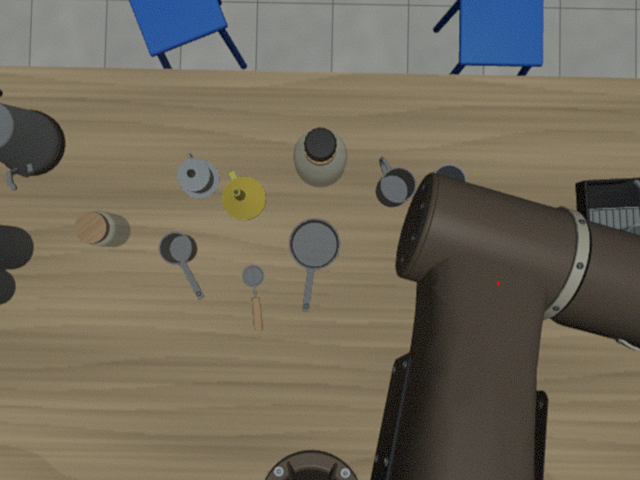

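Emit:
arm_command:
  fingers: [-1, -1, -1, -1, -1, -1]
  dp:
    - [0, 0, 0]
    - [0, 0, 0]
    - [0, 0, 0]
    - [0, 0, 0]
    - [0, 0, 0]
    - [0, 0, 0]
  roll: [0.149, 0.149, 0.149, 0.149, 0.149, 0.149]

```text
t: 5.75
eef_pos: [0.5076, -0.3351, 0.188]
ee_rot: [3.123, -0.001, -1.51]
force: [-0.0, 0.1, -1.0]
width: 0.087
```

Run:
```python
from h import *
s=get_state();print(s["eef_pos"],s["ee_rot"],s["width"],s["q"])
im=grab_frame("scene")
T=s["eef_pos"];p=proj("scene",T)[0];print(p)
a=cv2.resize(im[130:310,90:290],None,fx=3.3,fy=3.3,interpolation=2)
for z in (0,.0188,.066): cv2.circle(a,tuple(int(v) for v in (proj("scene",T+[0,0,z])[0]-[90,130])*3.3),3,(0,0,255),-1)
cv2.imwrite("pics/g6.png",a)
```

```text
[ 0.50761114 -0.33508751  0.18804079] [ 3.12320069e+00 -1.44704022e-03 -1.50972227e+00] 0.08695523797981564 [-0.25749221  0.25871806 -0.13098101  0.00766002 -1.19812091  0.31570315]
[175.90105796 268.64950338]
```

View pics/g6.png

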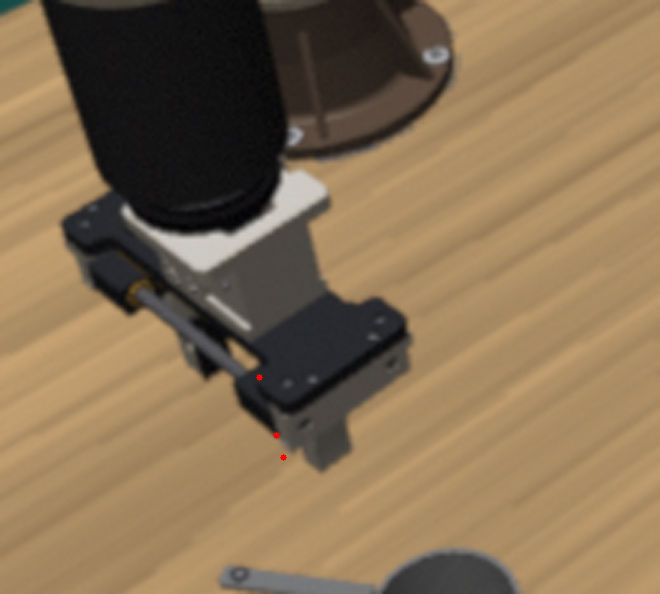

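Run:
```python
from h import *
from scipy.spatial.transform import Rotation as Ro
s=get_state();T=s["eef_pos"];R=Ro.from_euler("xyz",s["ee_rot"]).as_matrix()
im=cv2.imread("pics/g6.png")
def P(x,y,z,dz=0): return (proj("scene",T+R@[x,y,z]+[0,0,dz])[0]-[90,130])*3.3
for nm,y in(("a_in",.0435),("a_out",.065),("b_in",-.0435),("b_out",-.065)):
    for x in(-.0095,.0095): print(nm,x,P(x,y,0),P(x,y,0,.03),P(x,y,0,.05))
for d in (0,.035): 
  col=(0,255,0) if d==0 else (255,0,255)
  for y in(.0435,.065,-.0435,-.065):
    a,b=P(-.0095,y,0,d),P(.0095,y,0,d);cv2.line(im,tuple(map(int,a)),tuple(map(int,b)),col,1)
  q=[P(x,y,-.066,d) for x,y in((.039,.0965),(.039,-.0965),(-.039,-.0965),(-.039,.0965))]
  for i in range(4):cv2.line(im,tuple(map(int,q[i])),tuple(map(int,q[(i+1)%4])),col,1)
cv2.imwrite("pics/g7.png",im)
```

```text
a_in -0.0095 [249.2064043  409.95257686] [238.12529748 374.21872035] [230.49757521 349.62118354]
a_in 0.0095 [222.5396067 428.4792469] [210.84306433 392.79228611] [202.78945213 368.22015759]
a_out -0.0095 [226.20737772 391.61640208] [214.78420803 355.84575993] [206.92322633 331.22979333]
a_out 0.0095 [199.57601827 409.82598567] [187.54056886 374.09539623] [179.25596344 349.50023365]
b_in -0.0095 [346.49780268 487.51899377] [336.94940018 452.00820536] [330.36892724 427.53523386]
b_in 0.0095 [319.7186997  507.41756321] [309.54347254 471.98512047] [302.52890031 447.55879319]
b_out -0.0095 [371.64265354 507.56594568] [362.51294361 472.13057252] [356.21909226 447.70208869]
b_out 0.0095 [344.84442274 527.82712057] [335.0854828 492.4788978] [328.35578952 468.10302307]
```

View pics/g7.png

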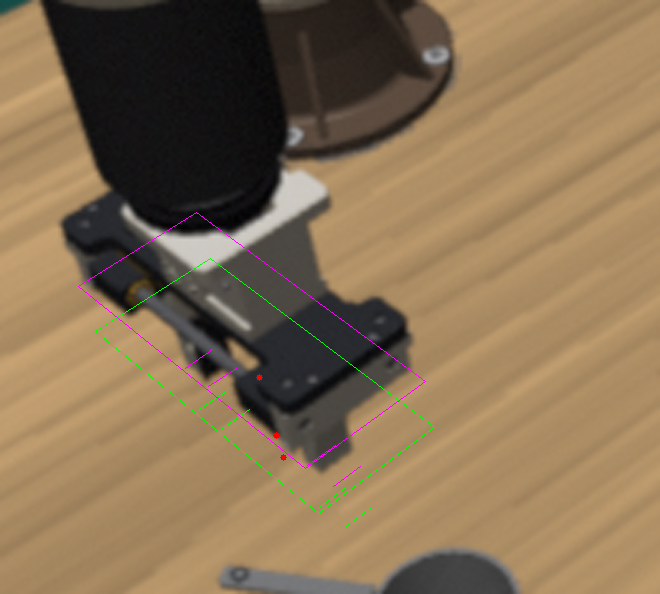

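Run:
```python
from h import *
im=grab_frame("scene")
a=cv2.resize(im[220:285,135:215],None,fx=9,fy=9,interpolation=2)
from scipy.spatial.transform import Rotation as Ro
s=get_state();T=s["eef_pos"];R=Ro.from_euler("xyz",s["ee_rot"]).as_matrix()
for y,c in((.0435,(0,255,0)),(.065,(0,255,255)),(-.0435,(0,255,0)),(-.065,(0,255,255))):
    p=[tuple(int(v) for v in (proj("scene",T+R@[x,y,0]+[0,0,.05])[0]-[135,220]+.5)*9) for x in(-.0095,.0095)]
    cv2.line(a,*p,c,1)
cv2.imwrite("pics/g8.png",a)
```

```text
(no output)
```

View pics/g8.png

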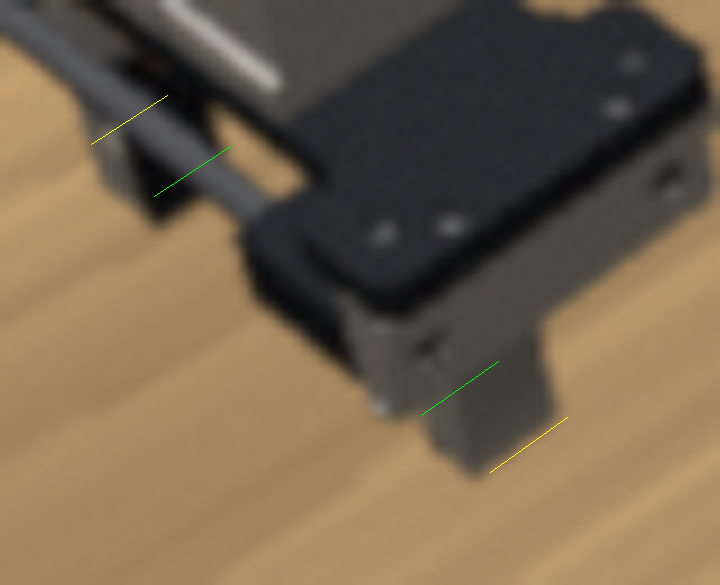

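Measured at the finger tips in this picture, the tool sits about 45–50 mm above its reported height. That explains the empty grip with no contact force. I'll turn back and go down further, checking as I go.

Emit:
arm_command:
  fingers: [-0.5, -0.5, -0.5, -0.5, -0.5, -0.5, -0.5, -0.5]
  dp:
    - [0.002, -0.001, 0]
    - [0.002, -0.001, 0]
    - [0, 0, 0]
    - [0, 0, -0.03]
    - [0, 0, -0.03]
    - [0, 0, -0.03]
    - [0, 0, 0]
    - [0, 0, 0]
  roll: [-0.149, -0.149, -0.149, -0.149, -0.149, -0.149, 0, 0]

```text
t: 6.65
eef_pos: [0.5096, -0.3366, 0.091]
ee_rot: [3.117, -0.005, -2.43]
force: [0.5, -0.3, 1.1]
width: 0.0655
```

Emit:
arm_command:
  fingers: [-0.5, -0.5, -0.5, -0.5]
  dp:
    - [0.002, -0.002, -0.02]
    - [0, 0, -0.02]
    - [0, 0, -0.02]
    - [0, 0, 0]
  roll: [0.005, 0.005, 0, 0]

```text
t: 7.05
eef_pos: [0.5157, -0.3405, 0.036]
ee_rot: [3.125, -0.002, -2.411]
force: [-1.0, 0.2, -0.3]
width: 0.0657
```

Run:
```python
from h import *
s=get_state();print(s["eef_pos"],s["ee_rot"],s["force"],s["q"])
im=grab_frame("scene")
a=cv2.resize(im[200:350,130:290],None,fx=4,fy=4,interpolation=2)
T=s["eef_pos"]
for z in(0,.048):cv2.circle(a,tuple(int(v) for v in (proj("scene",T+[0,0,z])[0]-[130,200])*4),3,(0,0,255),-1)
cv2.imwrite("pics/g9.png",a)
```

```text
[ 0.51568597 -0.34048224  0.03603945] [ 3.12461241e+00 -2.26365537e-03 -2.41123858e+00] [-1.0301807   0.20175015 -0.31784842] [-0.27309314  0.40873585 -0.28338658 -0.00925462 -0.89423137 -0.56151769]
```

View pics/g9.png

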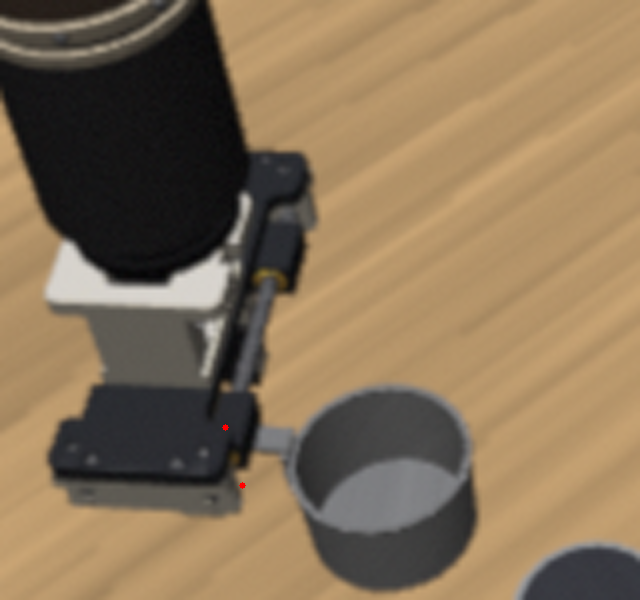

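Emit:
arm_command:
  fingers: [-0.5, -0.5, -0.5]
  dp:
    - [-0.001, 0.001, -0.014]
    - [0, 0, -0.012]
    - [0, 0, 0]
  roll: [-0.006, 0, 0]

```text
t: 7.4
eef_pos: [0.5188, -0.3412, 0.0149]
ee_rot: [3.133, 0.001, -2.415]
force: [-0.2, -0.6, -0.1]
width: 0.0658
```

Run:
```python
from h import *
s=get_state();print(s["eef_pos"],s["ee_rot"],s["force"])
im=grab_frame("scene")
a=cv2.resize(im[230:340,150:270],None,fx=5,fy=5,interpolation=2)
T=s["eef_pos"]
for z in(0,.048):cv2.circle(a,tuple(int(v) for v in (proj("scene",T+[0,0,z])[0]-[150,230])*5),3,(0,0,255),-1)
cv2.imwrite("pics/g10.png",a)
```

```text
[ 0.51876745 -0.34116574  0.01485897] [ 3.13307863e+00  1.32726120e-03 -2.41479668e+00] [-0.23986786 -0.59386672 -0.0920889 ]
```

View pics/g10.png

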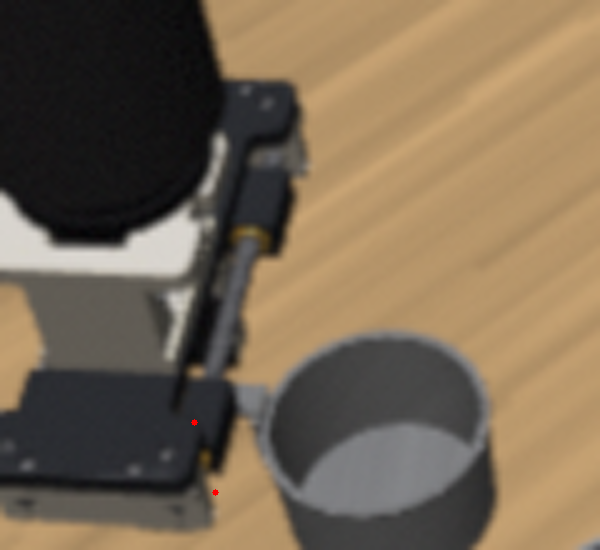

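Emit:
arm_command:
  fingers: [-0.5, -0.5, -0.5]
  dp:
    - [-0.007, 0.004, -0.005]
    - [0, 0, -0.005]
    - [0, 0, 0]
  roll: [-0.005, 0, 0]

```text
t: 7.75
eef_pos: [0.512, -0.3373, 0.0059]
ee_rot: [3.135, 0.002, -2.42]
force: [-0.3, -0.3, -0.0]
width: 0.0658
```

Emit:
arm_command:
  fingers: [1, 1, 1, 1, 1, 1, 1, 1]
  dp:
    - [0, 0, 0]
    - [0, 0, 0]
    - [0, 0, 0]
    - [0, 0, 0]
    - [0, 0, 0]
    - [0, 0, 0]
    - [0, 0, 0]
    - [0, 0, 0]
  roll: [0, 0, 0, 0, 0, 0, 0, 0]
  newtons: 60

```text
t: 8.55
eef_pos: [0.5126, -0.3375, 0.0066]
ee_rot: [3.136, 0.003, -2.419]
force: [0.0, 0.9, -0.7]
width: 0.0132
```

Emit:
arm_command:
  fingers: [1, 1, 1, 1]
  dp:
    - [0, 0, 0.01]
    - [0, 0, 0.02]
    - [0, 0, 0.02]
    - [0, 0, 0]
  roll: [0, 0, 0, 0]

```text
t: 8.95
eef_pos: [0.5113, -0.3372, 0.0586]
ee_rot: [3.133, 0.001, -2.42]
force: [0.5, -0.3, -0.5]
width: 0.0133
```

Run:
```python
from h import *
s=get_state();print(s["eef_pos"],s["ee_rot"],s["force"],s["moment"],s["width"])
im=grab_frame("scene")
cv2.imwrite("pics/g11.png",cv2.resize(im[190:370,120:300],None,fx=3.3,fy=3.3,interpolation=2))
```

```text
[ 0.5112655  -0.33718275  0.05857328] [ 3.13336809e+00  6.76700350e-04 -2.41952656e+00] [ 0.53779149 -0.33699602 -0.50923508] [-0.01869411 -0.17409372  0.01279942] 0.01330793233081106
```

View pics/g11.png

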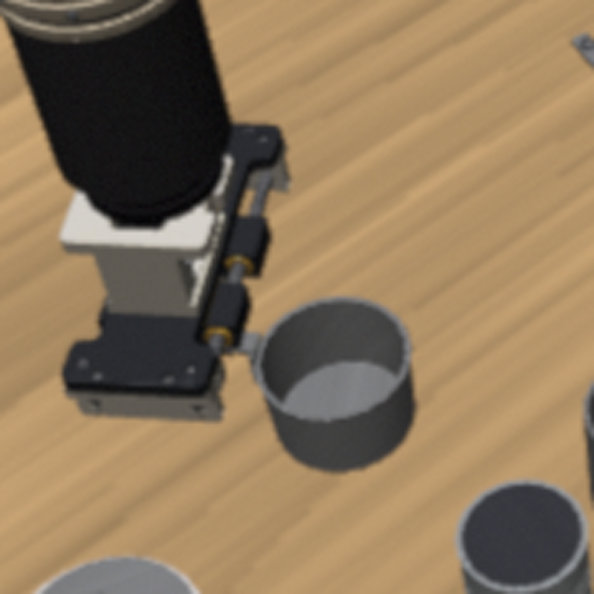

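The middle pan is lifted level (bowl rim centred near (335,350) in the crop). Next is the carry to just above the large pan.

Emit:
arm_command:
  fingers: [1, 1, 1, 1, 1, 1, 1, 1]
  dp:
    - [0, 0, 0.03]
    - [0, 0, 0.035]
    - [0.002, 0.02, 0.005]
    - [0.002, 0.035, 0]
    - [0.002, 0.04, 0]
    - [0.002, 0.04, 0]
    - [0.002, 0.04, 0]
    - [0.002, 0.04, 0]
  roll: [0, 0, -0.01, -0.01, -0.01, -0.01, -0.006, 0]

```text
t: 9.8
eef_pos: [0.5167, -0.1175, 0.1232]
ee_rot: [3.123, -0.005, -2.478]
force: [1.1, 0.2, -2.3]
width: 0.0131
```

Emit:
arm_command:
  fingers: [1, 1, 1]
  dp:
    - [0, 0.02, 0]
    - [0, 0, 0]
    - [0, 0, 0]
  roll: [0, 0, 0]

```text
t: 10.1
eef_pos: [0.5151, -0.0921, 0.1215]
ee_rot: [3.12, -0.006, -2.472]
force: [-0.4, 1.1, -2.1]
width: 0.0133
```

Emit:
arm_command:
  fingers: [1, 1, 1, 1]
  dp:
    - [0.005, 0.025, 0.002]
    - [0.004, 0.018, 0]
    - [0, 0, 0]
    - [0, 0, 0]
  roll: [0.003, 0.003, 0, 0]

```text
t: 10.5
eef_pos: [0.5229, -0.0512, 0.1217]
ee_rot: [3.119, -0.01, -2.47]
force: [-1.0, 0.3, -1.2]
width: 0.0134
```

Run:
```python
from h import *
s=get_state();print(s["eef_pos"],s["ee_rot"],s["force"],s["width"])
im=grab_frame("scene");t=grab_frame("top")
cv2.imwrite("pics/g12.png",np.hstack([cv2.resize(im[130:300,200:400],(400,340)),cv2.resize(t[160:330,240:440],(400,340))]))
```

```text
[ 0.52287784 -0.05119006  0.12168713] [ 3.11874668 -0.00975256 -2.46971587] [-0.98755879  0.3384528  -1.18022769] 0.013432716388086229
```

View pics/g12.png

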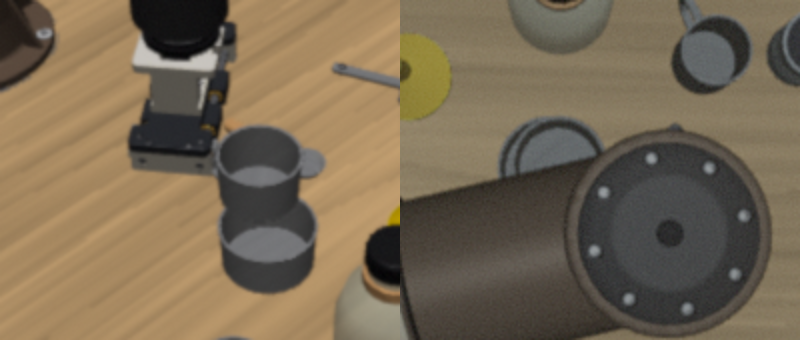

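Run:
```python
from h import *
im=grab_frame("scene");t=grab_frame("top");cv2.imwrite("pics/s13.png",im);cv2.imwrite("pics/t13.png",t);print(get_state()["eef_pos"])
def cr(i,x0,y0,w,h,f,n):
    a=cv2.resize(i[y0:y0+h,x0:x0+w],None,fx=f,fy=f,interpolation=2)
    for k in range(0,w,10):cv2.putText(a,str(x0+k),(k*f,10),0,.35,(0,0,255),1);cv2.line(a,(k*f,12),(k*f,18),(0,0,255),1)
    for k in range(0,h,10):cv2.putText(a,str(y0+k),(0,k*f+4),0,.35,(0,0,255),1);cv2.line(a,(24,k*f),(30,k*f),(0,0,255),1)
    cv2.imwrite(n,a)
cr(im,295,185,75,95,6,"pics/g13.png")
cr(t,280,205,80,50,9,"pics/g13t.png")
```

```text
[ 0.52289986 -0.05133456  0.12191938]
```

View pics/g13.png

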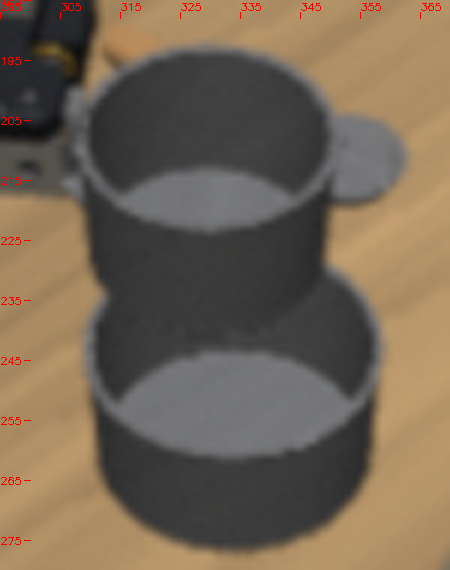

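View pics/g13t.png

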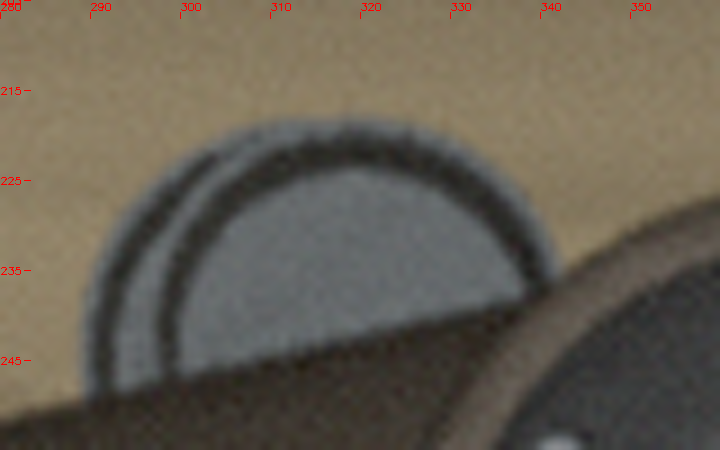

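```bash
cat >> h.py <<'E'
def ext(n,c,z,r):
    a=np.linspace(0,2*np.pi,721);P=proj(n,np.c_[c[0]+r*np.cos(a),c[1]+r*np.sin(a),0*a+z]);return P[:,0].min(),P[:,0].max(),P[:,1].min(),P[:,1].max()
E
python3 - <<'E'
from h import *
np.set_printoptions(precision=4,suppress=True)
print("large scene pred",ext("scene",(.583,.0055),.06,.055),"obs 309.3 358.3 - 261.5")
print("large top pred",ext("top",(.583,.0055),.06,.055),"obs left 288.8 top 218")
obs=[308.8,350.8,192.7,223.7]; tob=[297,None,219,None]
f=lambda p:[*(np.array(ext("scene",p[:2],p[2],.045))-obs),*[a-b for a,b in zip(ext("top",p[:2],p[2],.045),tob) if b]]
r=least_squares(f,[.583,-.005,.175]);print(r.x,r.fun)
r=least_squares(lambda p:f(p)[:4],[.583,-.005,.175]);print("scene only",r.x,r.fun)
r=least_squares(lambda p:f([*p,.175])[:4],[.583,-.005]);print("scene z=.175",r.x,r.fun)
E
```

```text
large scene pred (np.float64(309.9317438163264), np.float64(359.4493665619947), np.float64(225.2318038814377), np.float64(261.1724481501428)) obs 309.3 358.3 - 261.5
large top pred (np.float64(288.6430456778838), np.float64(339.6068630815355), np.float64(217.79413017202228), np.float64(268.72823144241704)) obs left 288.8 top 218
[ 0.5811 -0.0071  0.173 ] [-1.0555  0.2563  0.7418 -0.5721 -0.5796 -0.4591]
scene only [ 0.5774 -0.0024  0.1676] [-0.5169  0.5162  0.7731 -0.7354]
scene z=.175 [ 0.583  -0.0078] [-0.704   0.7026  0.6324 -0.621 ]
```

Emit:
arm_command:
  fingers: [1, 1, 1, 1, 1]
  dp:
    - [0.002, 0.008, 0]
    - [0, 0.002, -0.015]
    - [0, 0, -0.015]
    - [0, 0, -0.005]
    - [0, 0, 0]
  roll: [0, 0, 0, 0, 0]

```text
t: 11.2
eef_pos: [0.5259, -0.0413, 0.0868]
ee_rot: [3.12, -0.007, -2.473]
force: [-0.2, 0.6, -1.8]
width: 0.0132
```

Emit:
arm_command:
  fingers: [1, 1, 1]
  dp:
    - [-0.001, 0.002, -0.008]
    - [0, 0, 0]
    - [0, 0, 0]
  roll: [0, 0, 0]

```text
t: 11.5
eef_pos: [0.5257, -0.039, 0.0794]
ee_rot: [3.121, -0.006, -2.473]
force: [0.1, -0.0, -1.0]
width: 0.0131
```

```bash
cat >> h.py <<'E'
def cr(i,x0,y0,w,h,f,n):
    a=cv2.resize(i[y0:y0+h,x0:x0+w],None,fx=f,fy=f,interpolation=2)
    for k in range(0,w,10):cv2.putText(a,str(x0+k),(k*f,10),0,.35,(0,0,255),1);cv2.line(a,(k*f,12),(k*f,18),(0,0,255),1)
    for k in range(0,h,10):cv2.putText(a,str(y0+k),(0,k*f+4),0,.35,(0,0,255),1);cv2.line(a,(24,k*f),(30,k*f),(0,0,255),1)
    cv2.imwrite(n,a)
E
python3 - <<'E'
from h import *
im=grab_frame("scene");t=grab_frame("top");s=get_state();print(s["eef_pos"],s["force"])
cr(im,295,185,75,95,6,"pics/g14.png")
cr(t,280,205,80,50,9,"pics/g14t.png")
E
```

```text
[ 0.52556074 -0.03901516  0.07935127] [ 0.48773554  0.16330508 -1.75221586]
```

View pics/g14.png

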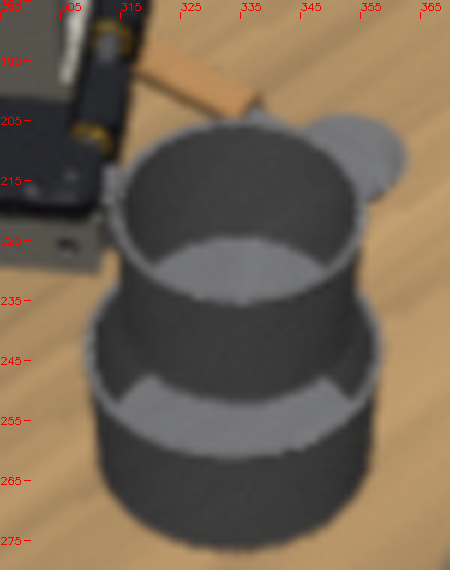

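View pics/g14t.png

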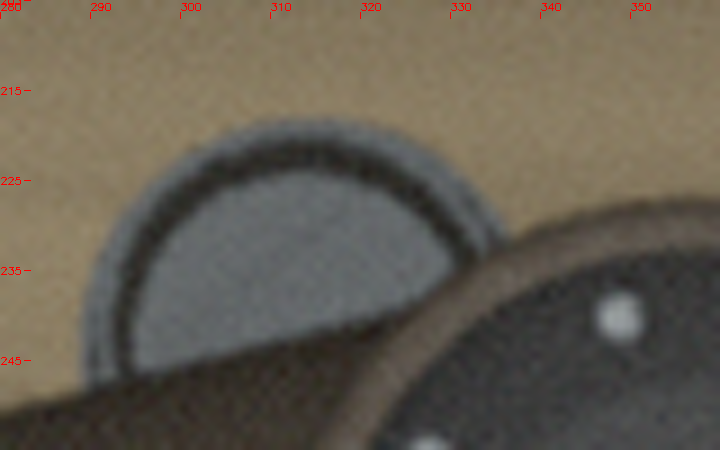

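Run:
```python
from h import *
np.set_printoptions(precision=4,suppress=True)
obs=np.array([313.3,356,205.2,235.5])
for z in(.13,.133,.136):
    r=least_squares(lambda p:np.array(ext("scene",p,z,.045))-obs,[.583,0]);print(z,r.x,r.fun)
o=np.array([309.3,358.3,261.5])
r=least_squares(lambda p:np.array(ext("scene",p,.06,.055))[[0,1,3]]-o,[.583,0]);print("large",r.x,r.fun)
print(ext("top",(.583,.0055),.133,.045), ext("top",(.583,.0055),.06,.055))
```

```text
0.13 [0.583 0.006] [ 0.3051 -0.3036  0.463  -0.3996]
0.133 [0.5851 0.0039] [ 0.2344 -0.2331  0.409  -0.3551]
0.136 [0.5873 0.0018] [ 0.1632 -0.1622  0.3546 -0.3104]
large [0.5822 0.0035] [-0.2692  0.2682 -0.0201]
(np.float64(291.1388696327013), np.float64(336.31810600602), np.float64(219.33200223916083), np.float64(264.4814331568141)) (np.float64(288.6430456778838), np.float64(339.6068630815355), np.float64(217.79413017202228), np.float64(268.72823144241704))
```

Emit:
arm_command:
  fingers: [1, 1, 1, 1, 1, 1]
  dp:
    - [-0.002, 0, -0.015]
    - [0, 0, -0.015]
    - [0, 0, 0]
    - [-0.002, 0, -0.012]
    - [0, 0, 0]
    - [0, 0, 0]
  roll: [0, 0, 0, 0, 0, 0]

```text
t: 12.2
eef_pos: [0.5236, -0.0388, 0.0388]
ee_rot: [3.123, -0.002, -2.473]
force: [0.3, 0.2, -1.7]
width: 0.0131
```

Emit:
arm_command:
  fingers: [1, 1, 1, 1]
  dp:
    - [-0.001, 0, -0.012]
    - [-0.001, 0, -0.01]
    - [0, 0, 0]
    - [0, 0, 0]
  roll: [0, 0, 0, 0]

```text
t: 12.6
eef_pos: [0.5218, -0.0387, 0.0154]
ee_rot: [3.124, -0.001, -2.473]
force: [0.1, -0.1, -1.3]
width: 0.0134
```

Run:
```python
from h import *
im=grab_frame("scene");t=grab_frame("top");s=get_state();print(s["eef_pos"],s["force"])
cr(im,290,200,85,85,7,"pics/g15.png")
```

```text
[ 0.52188058 -0.03867666  0.01564656] [ 0.33142282  0.22120719 -1.70100942]
```

View pics/g15.png

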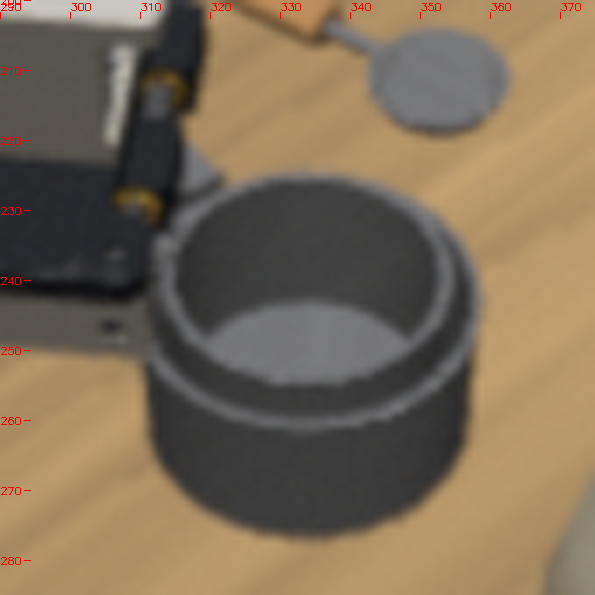

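Emit:
arm_command:
  fingers: [1, 1, 1, 1]
  dp:
    - [0.001, 0, -0.004]
    - [0, 0, -0.003]
    - [0, 0, 0]
    - [0, 0, 0]
  roll: [0, 0, 0, 0]

```text
t: 13.1
eef_pos: [0.5239, -0.0387, 0.0097]
ee_rot: [3.125, 0.001, -2.472]
force: [-1.1, -0.4, 1.7]
width: 0.0133
```

Emit:
arm_command:
  fingers: [1, 1, 1]
  dp:
    - [0, 0, -0.002]
    - [0, 0, -0.001]
    - [0, 0, 0]
  roll: [0, 0, 0]

```text
t: 13.4
eef_pos: [0.5241, -0.0396, 0.0095]
ee_rot: [3.127, 0.001, -2.471]
force: [0.2, 1.0, 0.5]
width: 0.0135
```

Emit:
arm_command:
  fingers: [0.1, 0.1, 0.1, 0.1, 0.1]
  dp:
    - [0, 0, 0]
    - [0, 0, 0]
    - [0, 0, 0]
    - [0, 0, 0]
    - [0, 0, 0]
  roll: [0, 0, 0, 0, 0]

```text
t: 13.9
eef_pos: [0.5246, -0.0394, 0.0091]
ee_rot: [3.127, 0.002, -2.471]
force: [-0.3, -0.8, 0.1]
width: 0.0389
```

Run:
```python
from h import *
im=grab_frame("scene");s=get_state();print(s["eef_pos"],s["force"],s["width"])
cr(im,290,200,85,85,7,"pics/g16.png")
```

```text
[ 0.52462165 -0.0394428   0.00911843] [-0.48224993  0.18900472  0.03502803] 0.03925604080333108
```

View pics/g16.png

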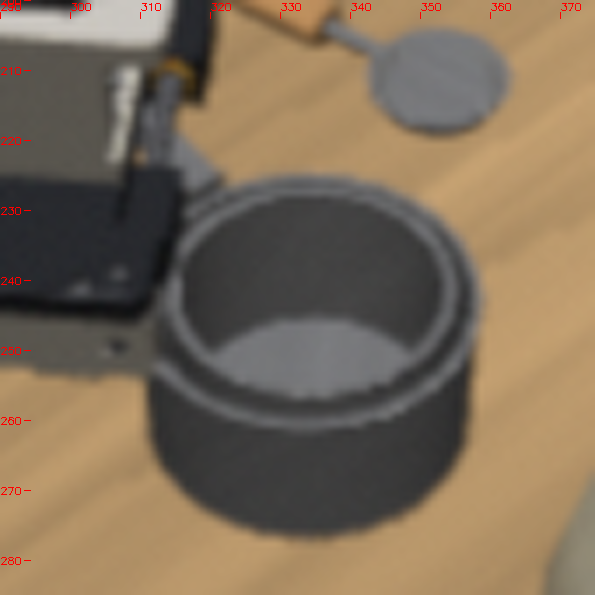

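Emit:
arm_command:
  fingers: [0.1, 0.1, 0.1, 0.1, 0.1, 0.1, 0.1, 0.1]
  dp:
    - [0, 0, 0.015]
    - [0, 0, 0.025]
    - [0, 0, 0.025]
    - [0, 0, 0.03]
    - [-0.001, 0.02, 0.015]
    - [-0.003, 0.04, 0]
    - [-0.003, 0.045, 0]
    - [-0.003, 0.045, 0]
  roll: [0, 0, 0, 0, -0.02, -0.02, -0.02, -0.02]

```text
t: 14.75
eef_pos: [0.5126, 0.1103, 0.1229]
ee_rot: [3.125, -0.0, -2.562]
force: [1.1, -0.6, -0.5]
width: 0.0395
```

Emit:
arm_command:
  fingers: [-0.3, -0.3, -0.3, -0.3, -0.3, -0.3, -0.3]
  dp:
    - [-0.003, 0.045, 0]
    - [-0.003, 0.045, 0]
    - [-0.003, 0.035, 0]
    - [-0.002, 0.01, 0]
    - [0, 0, 0]
    - [0, 0, 0]
    - [0, 0, 0]
  roll: [-0.02, 0, 0, 0, 0, 0, 0]

```text
t: 15.45
eef_pos: [0.4994, 0.2545, 0.1227]
ee_rot: [3.125, 0.0, -2.579]
force: [-0.1, -0.6, 1.1]
width: 0.0569
```

Moving the arm clear also gives a view of the nest, so I'll check it now.

Run:
```python
from h import *
im=grab_frame("scene");t=grab_frame("top");print(get_state()["eef_pos"])
cv2.imwrite("pics/s17.png",im);cv2.imwrite("pics/t17.png",t)
a=np.hstack([cv2.resize(im[150:300,250:450],(400,300)),cv2.resize(t[200:350,240:440],(400,300))]);cv2.imwrite("pics/g17.png",a)
```

```text
[0.49954801 0.25426432 0.122787  ]
```

View pics/g17.png

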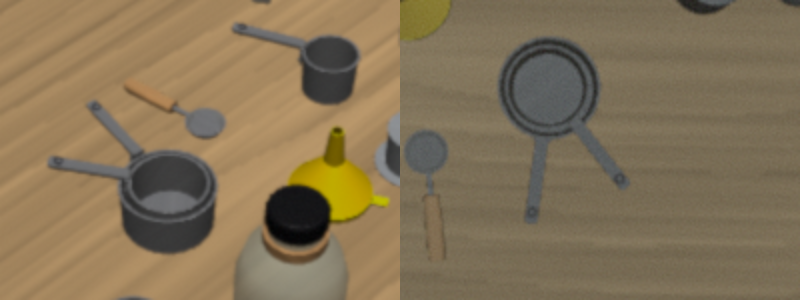

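Emit:
arm_command:
  fingers: [-0.3, -0.3, -0.3, -0.3]
  dp:
    - [0.004, 0.012, 0]
    - [0, 0, -0.03]
    - [0, 0, -0.02]
    - [0, 0, 0]
  roll: [0.004, 0, 0, 0]

```text
t: 15.95
eef_pos: [0.5063, 0.2663, 0.0733]
ee_rot: [3.125, 0.005, -2.579]
force: [0.4, 0.7, 0.0]
width: 0.057
```

Run:
```python
from h import *
t=cv2.imread("pics/t17.png")
hsv=cv2.cvtColor(t,cv2.COLOR_BGR2HSV);m=(hsv[...,1]<60).astype(np.uint8)
m=cv2.morphologyEx(m,cv2.MORPH_CLOSE,np.ones((3,3),np.uint8))
n,lab=cv2.connectedComponents(m);m=lab==lab[244,315]
ys,xs=np.nonzero(m);px=np.c_[xs,ys]
P=ray("top",px,.06)[:,:2]
ct=max(cv2.findContours(m.astype(np.uint8),cv2.RETR_EXTERNAL,cv2.CHAIN_APPROX_NONE)[0],key=len)[:,0].astype(float)
C=ray("top",ct,.06)[:,:2];c=np.array([.583,.0055]);
for k in range(5):
    v=C-c;s=(np.linalg.norm(v,axis=1)<.06)&(v[:,0]>-.02)
    c=least_squares(lambda p:np.linalg.norm(C[s]-p,axis=1)-.055,c).x
print("large c",c)
for zb,off,a0,L in((0,.0,173.6,.145),(.003,.01,-141.4,.135)):
    H=ray("top",px,zb+.078)
    for k in range(3):
        q=H[:,:2]-c;rho=np.linalg.norm(q,axis=1);H=ray("top",px,zb+.0785+(rho-L+.045)*.1405)
    a=np.degrees(np.arctan2(q[:,1],q[:,0]));d=(a-a0+180)%360-180
    s=(rho>.07)&(abs(d)<18);Q=H[s,:2];mu=Q.mean(0);u=np.linalg.svd(Q-mu)[2][0];u*=np.sign(u@(mu-c))
    tip=mu+u*np.percentile((Q-mu)@u,99.5);print("yaw",np.degrees(np.arctan2(u[1],u[0])),"centre",tip-L*u, "lat",u[0]*(c-mu)[1]-u[1]*(c-mu)[0])
```

```text
large c [0.583322   0.00576047]
yaw 173.5656091136108 centre [0.58366282 0.00525414] lat -0.00046494702950582514
yaw -140.7401959490108 centre [0.58362229 0.00748404] lat 0.0011444900688577161
```

Emit:
arm_command:
  fingers: [-0.3, -0.3, -0.3, -0.3, -0.3]
  dp:
    - [-0.004, 0, -0.02]
    - [-0.002, 0, -0.02]
    - [-0.001, 0, -0.015]
    - [0, 0, 0]
    - [0, 0, 0]
  roll: [0.005, 0, 0, 0, 0]

```text
t: 16.45
eef_pos: [0.5031, 0.2678, 0.0214]
ee_rot: [3.125, 0.01, -2.574]
force: [0.9, 0.1, 0.4]
width: 0.0571
```

Emit:
arm_command:
  fingers: [-0.3, -0.3, -0.3, -0.3]
  dp:
    - [-0.001, -0.001, -0.008]
    - [0, 0, -0.005]
    - [0, 0, 0]
    - [0, 0, 0]
  roll: [0, 0, 0, 0]

```text
t: 16.85
eef_pos: [0.5039, 0.268, 0.0105]
ee_rot: [3.124, 0.014, -2.574]
force: [0.6, 0.2, -0.4]
width: 0.0571
```

Run:
```python
from h import *
im=grab_frame("scene");print(get_state()["eef_pos"],get_state()["force"])
cr(im,330,110,120,110,5,"pics/g18.png")
```

```text
[0.5039312  0.26805371 0.01049886] [0.04898565 0.20283044 0.51889228]
```

View pics/g18.png

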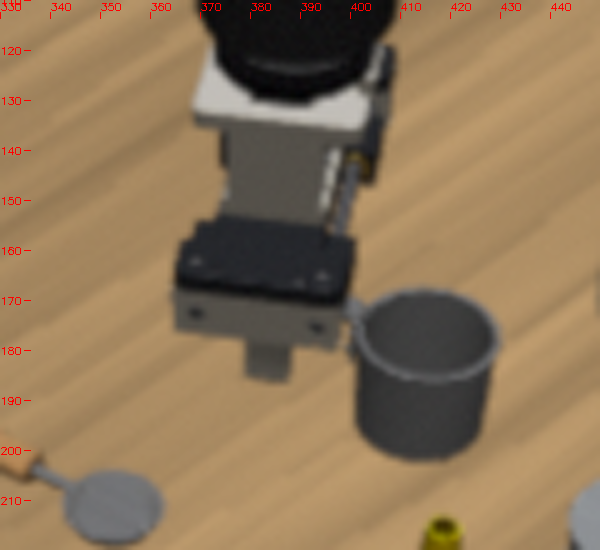

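Emit:
arm_command:
  fingers: [1, 1, 1, 1, 1, 1, 1, 1]
  dp:
    - [0, -0.001, -0.003]
    - [0, 0, 0]
    - [0, 0, 0]
    - [0, 0, 0]
    - [0, 0, 0]
    - [0, 0, 0]
    - [0, 0, 0]
    - [0, 0, 0]
  roll: [0, 0, 0, 0, 0, 0, 0, 0]
  newtons: 60

```text
t: 17.7
eef_pos: [0.5042, 0.2673, 0.0078]
ee_rot: [3.124, 0.015, -2.574]
force: [-0.0, 0.0, 0.4]
width: 0.0132
```

Emit:
arm_command:
  fingers: [1, 1, 1, 1, 1, 1, 1, 1]
  dp:
    - [0, 0, 0.01]
    - [0, 0, 0.03]
    - [0, 0, 0.03]
    - [0, 0, 0.03]
    - [0, 0, 0.02]
    - [0.003, -0.015, 0]
    - [0.007, -0.03, 0]
    - [0.008, -0.035, 0]
  roll: [0, 0, 0, 0, 0, 0.08, 0.09, 0.09]

```text
t: 18.5
eef_pos: [0.5207, 0.1869, 0.1372]
ee_rot: [3.126, 0.016, -2.302]
force: [0.5, -0.8, -1.2]
width: 0.0134
```

Emit:
arm_command:
  fingers: [1, 1, 1, 1, 1, 1, 1, 1]
  dp:
    - [0.008, -0.035, 0]
    - [0.008, -0.035, 0]
    - [0.008, -0.035, 0]
    - [0.008, -0.035, 0]
    - [0.007, -0.03, 0]
    - [0.005, -0.02, 0]
    - [0, 0, 0]
    - [0, 0, 0]
  roll: [0.09, 0.09, 0.09, 0.09, 0.09, 0.05, 0, 0]

```text
t: 19.3
eef_pos: [0.5647, -0.0148, 0.1433]
ee_rot: [3.128, 0.018, -1.78]
force: [0.0, -0.3, -0.3]
width: 0.0132
```

Emit:
arm_command:
  fingers: [1, 1, 1, 1, 1]
  dp:
    - [0.004, -0.025, 0]
    - [0.004, -0.022, 0]
    - [0.002, -0.005, 0]
    - [0, 0, 0]
    - [0, 0, 0]
  roll: [0.05, 0.05, 0, 0, 0]

```text
t: 19.8
eef_pos: [0.5745, -0.0642, 0.1449]
ee_rot: [3.129, 0.019, -1.678]
force: [-0.3, 0.4, -0.6]
width: 0.013
```

Run:
```python
from h import *
im=grab_frame("scene");t=grab_frame("top");s=get_state();print(s["eef_pos"],s["ee_rot"],s["force"])
cv2.imwrite("pics/s19.png",im);cv2.imwrite("pics/t19.png",t)
cr(im,270,160,120,120,5,"pics/g19.png")
cr(t,260,190,120,80,6,"pics/g19t.png")
```

```text
[ 0.574476   -0.06409653  0.14490711] [ 3.12914623  0.01883151 -1.67724784] [ 0.40755802 -0.23578131 -1.4466471 ]
```

View pics/g19.png

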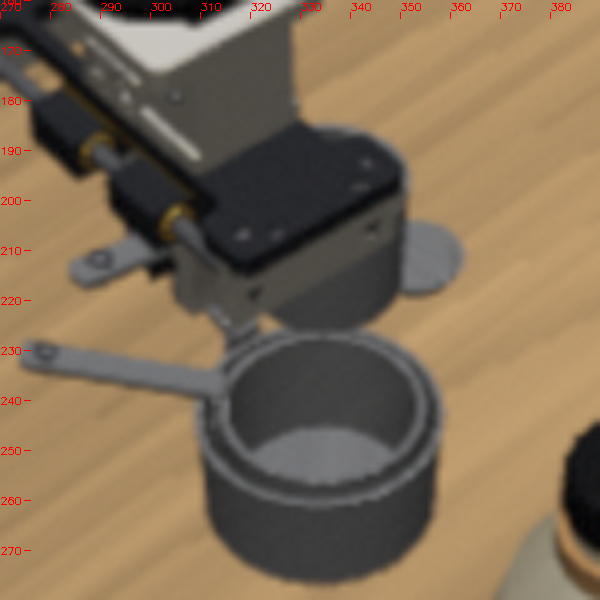

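View pics/g19t.png

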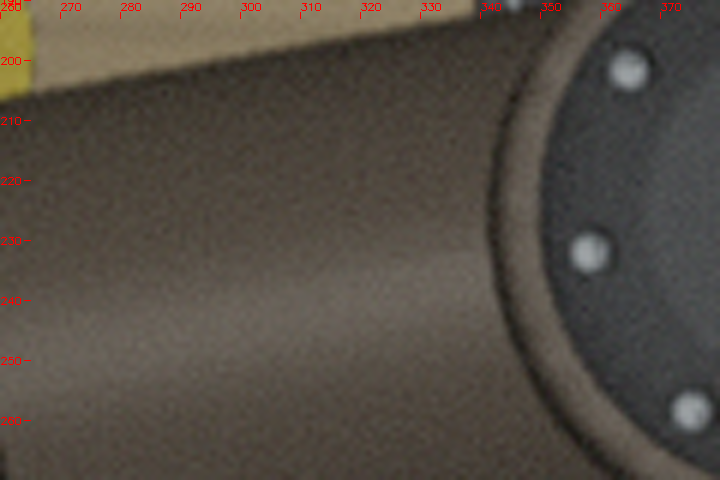

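Run:
```python
from h import *
np.set_printoptions(precision=1,suppress=True)
for c in((.5827,.0097),(.583,.006)):
    print(c,"rim",np.array(ext("scene",c,.197,.035)),"base",np.array(ext("scene",c,.137,.035)))
```

```text
(0.5827, 0.0097) rim [318.6 352.6 184.7 207.5] base [319.3 352.2 205.6 228.4]
(0.583, 0.006) rim [317.4 351.4 185.6 208.4] base [318.2 351.1 206.5 229.4]
```

Emit:
arm_command:
  fingers: [1, 1, 1, 1, 1]
  dp:
    - [0, -0.003, -0.02]
    - [0, 0, -0.02]
    - [0, 0, -0.012]
    - [0, 0, 0]
    - [0, 0, 0]
  roll: [0.005, 0, 0, 0, 0]

```text
t: 20.4
eef_pos: [0.5752, -0.0639, 0.093]
ee_rot: [3.132, 0.019, -1.67]
force: [1.2, 0.3, -0.8]
width: 0.0131
```

Run:
```python
from h import *
im=grab_frame("scene");t=grab_frame("top");s=get_state();print(s["eef_pos"],s["ee_rot"],s["force"])
cr(im,290,180,90,105,6,"pics/g20.png")
```

```text
[ 0.57536185 -0.06397327  0.09330195] [ 3.13246334  0.01964302 -1.66988577] [-0.79160411 -0.65596139 -1.26866571]
```

View pics/g20.png

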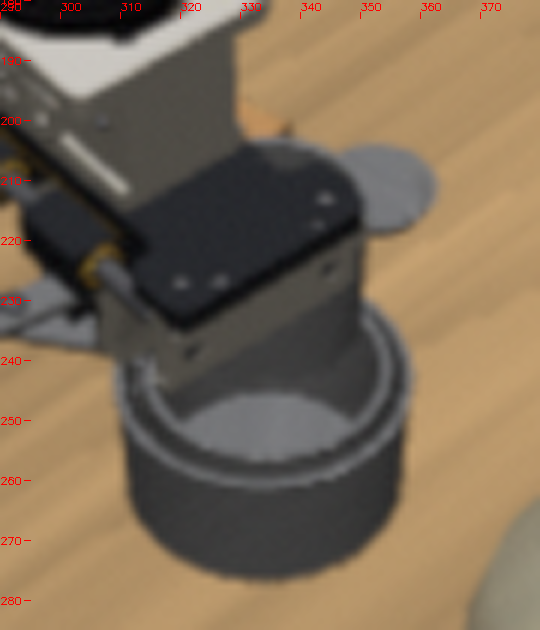

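Run:
```python
from h import *
np.set_printoptions(precision=1,suppress=True)
for c in((.583,.010),(.583,.006)):
    print(c,"rim",np.array(ext("scene",c,.1455,.035)),"base",np.array(ext("scene",c,.0855,.035)))
im=grab_frame("scene")
a=cv2.resize(im[220:265,305:365],None,fx=10,fy=10,interpolation=2).astype(float)
a=np.clip((a-30)*3.5,0,255).astype(np.uint8)
cv2.imwrite("pics/g21.png",a)
```

```text
(0.583, 0.01) rim [319.4 352.4 202.7 225.5] base [320.1 352.  222.4 245.3]
(0.583, 0.006) rim [318.1 351.1 203.6 226.5] base [318.8 350.7 223.3 246.2]
```

View pics/g21.png

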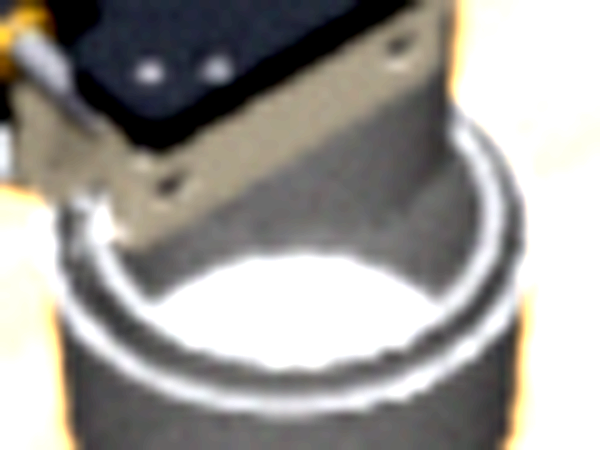

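Emit:
arm_command:
  fingers: [1, 1, 1, 1]
  dp:
    - [0.004, -0.004, -0.01]
    - [0, 0, -0.006]
    - [0, 0, 0]
    - [0, 0, 0]
  roll: [0, 0, 0, 0]

```text
t: 20.95
eef_pos: [0.5807, -0.0685, 0.0773]
ee_rot: [3.135, 0.02, -1.67]
force: [-0.3, 1.1, -1.0]
width: 0.0132
```

Run:
```python
from h import *
np.set_printoptions(precision=4,suppress=True)
im=grab_frame("scene");s=get_state();print(s["eef_pos"],s["ee_rot"],s["force"])
a=cv2.resize(im[220:265,305:365],None,fx=10,fy=10,interpolation=2).astype(float)
a=np.clip((a-30)*3.5,0,255).astype(np.uint8)
cv2.imwrite("pics/g22.png",a)
```

```text
[ 0.5807 -0.0685  0.0773] [ 3.135   0.0203 -1.6703] [-0.0408 -0.4637 -0.7621]
```

View pics/g22.png

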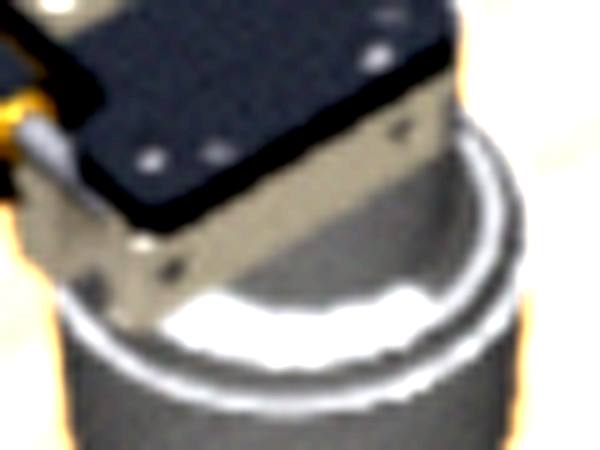

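Run:
```python
from h import *
np.set_printoptions(precision=1,suppress=True)
for c in((.5835,.0065),(.585,.005),(.588,.0054)):
    print(c,"base",np.array(ext("scene",c,.0695,.035)))
print("mid rim",np.array(ext("scene",(.5835,.0065),.063,.045)))
```

```text
(0.5835, 0.0065) base [319.3 351.  228.4 251.3]
(0.585, 0.005) base [319.3 351.  229.1 252. ]
(0.588, 0.0054) base [320.4 352.1 229.6 252.6]
mid rim [314.9 355.4 227.3 256.7]
```

Emit:
arm_command:
  fingers: [1, 1, 1, 1, 1]
  dp:
    - [0, 0, -0.012]
    - [0, 0, -0.012]
    - [0, 0, 0]
    - [0, 0, -0.01]
    - [0, 0, 0]
  roll: [0, 0, 0, 0, 0]

```text
t: 21.5
eef_pos: [0.5798, -0.0684, 0.0398]
ee_rot: [3.134, 0.02, -1.67]
force: [0.4, -0.2, -2.3]
width: 0.0133
```

Emit:
arm_command:
  fingers: [1, 1, 1, 1]
  dp:
    - [0.001, 0, -0.01]
    - [0, 0, -0.008]
    - [0, 0, 0]
    - [0, 0, 0]
  roll: [0, 0, 0, 0]

```text
t: 21.9
eef_pos: [0.5811, -0.0683, 0.02]
ee_rot: [3.134, 0.02, -1.67]
force: [0.9, 0.4, 0.0]
width: 0.0134
```

Run:
```python
from h import *
im=grab_frame("scene");s=get_state();print(s["eef_pos"],s["force"])
cr(im,260,200,120,90,6,"pics/g23.png")
```

```text
[ 0.58114217 -0.06824035  0.02005352] [-0.35440391  0.9408308  -1.17457634]
```

View pics/g23.png

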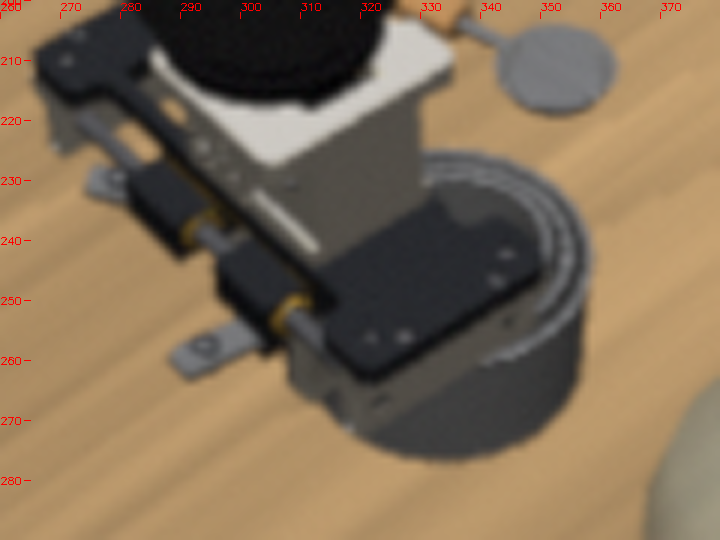

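Emit:
arm_command:
  fingers: [1, 1, 1, 1]
  dp:
    - [-0.001, 0, -0.004]
    - [0, 0, -0.002]
    - [0, 0, -0.001]
    - [0, 0, 0]
  roll: [0, 0, 0, 0]

```text
t: 22.35
eef_pos: [0.581, -0.0682, 0.0136]
ee_rot: [3.136, 0.021, -1.67]
force: [-0.5, 1.3, 0.1]
width: 0.013
```

Emit:
arm_command:
  fingers: [1, 1, 1]
  dp:
    - [0, 0, -0.002]
    - [0, 0, -0.001]
    - [0, 0, 0]
  roll: [0, 0, 0]

```text
t: 22.65
eef_pos: [0.5819, -0.0692, 0.013]
ee_rot: [3.138, 0.02, -1.669]
force: [-1.5, 1.3, 1.3]
width: 0.0132
```

Emit:
arm_command:
  fingers: [0.15, 0.15, 0.15, 0.15, 0.15]
  dp:
    - [0, 0, 0]
    - [0, 0, 0]
    - [0, 0, 0]
    - [0, 0, 0]
    - [0, 0, 0]
  roll: [0, 0, 0, 0, 0]

```text
t: 23.15
eef_pos: [0.5825, -0.0692, 0.0131]
ee_rot: [3.139, 0.02, -1.669]
force: [0.2, -0.1, 0.7]
width: 0.037
```

Emit:
arm_command:
  fingers: [0.15, 0.15, 0.15, 0.15, 0.15, 0.15, 0.15, 0.15]
  dp:
    - [0, 0, 0.01]
    - [0, 0, 0.02]
    - [0, 0, 0.02]
    - [0, 0, 0.03]
    - [0, 0, 0.03]
    - [0, 0, 0.03]
    - [-0.01, -0.02, 0.01]
    - [-0.01, -0.04, 0]
  roll: [0, 0, 0, 0, 0, 0, 0, 0]

```text
t: 23.95
eef_pos: [0.5622, -0.1282, 0.1737]
ee_rot: [3.141, 0.018, -1.664]
force: [2.1, -0.6, -0.7]
width: 0.0373
```

Emit:
arm_command:
  fingers: [0.15, 0.15, 0.15, 0.15, 0.15, 0.15, 0.15]
  dp:
    - [-0.01, -0.045, 0]
    - [-0.01, -0.045, 0]
    - [-0.01, -0.045, 0]
    - [-0.01, -0.045, 0]
    - [0, -0.045, 0]
    - [0, -0.03, 0]
    - [0, 0, 0]
  roll: [0, 0, 0, 0, 0, 0, 0]

```text
t: 24.65
eef_pos: [0.5185, -0.396, 0.1824]
ee_rot: [-3.134, 0.016, -1.663]
force: [0.4, 1.3, -0.3]
width: 0.0374
```

Run:
```python
from h import *
im=grab_frame("scene");t=grab_frame("top");s=get_state();print(s["t"],s["eef_pos"],s["force"])
cv2.imwrite("pics/s24.png",im);cv2.imwrite("pics/t24.png",t)
cv2.imwrite("pics/g24.png",np.hstack([cv2.resize(im[180:300,260:390],(390,360),interpolation=2),cv2.resize(t[205:325,250:380],(390,360),interpolation=2)]))
```

```text
24.75 [ 0.5189393  -0.3932625   0.18249473] [-1.19070467 -0.27861743 -0.20291668]
```

View pics/g24.png

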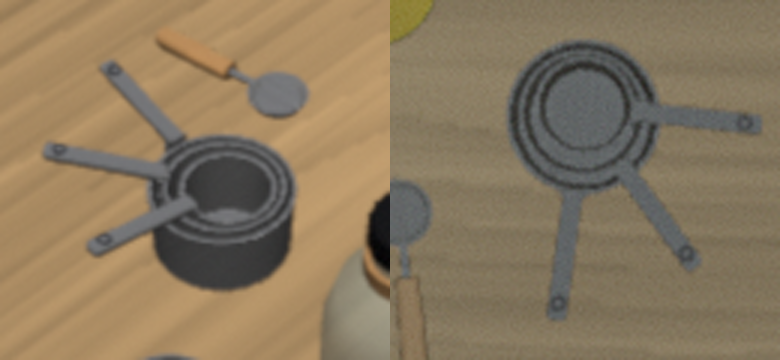

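View pics/t24.png

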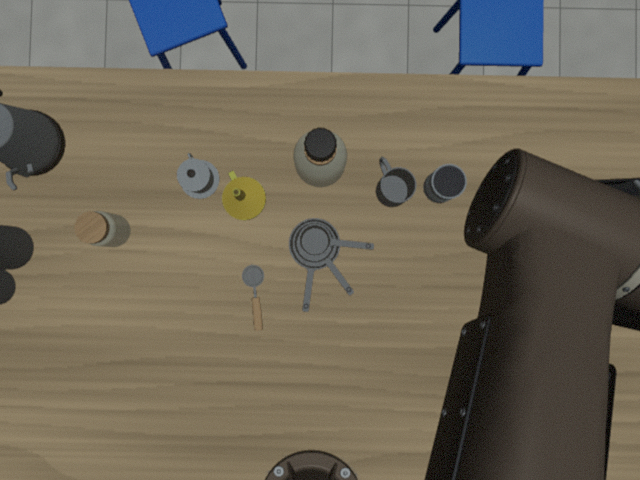

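The nest is in place with the handles fanned out. Now the angles and seating.

Run:
```python
from h import *
t=cv2.imread("pics/t24.png");o=cv2.imread("pics/top0.png")
hsv=cv2.cvtColor(t,cv2.COLOR_BGR2HSV);m=(hsv[...,1]<60).astype(np.uint8)
m=cv2.morphologyEx(m,cv2.MORPH_CLOSE,np.ones((3,3),np.uint8))
n,lab=cv2.connectedComponents(m);m=lab==lab[244,315]
ys,xs=np.nonzero(m);px=np.c_[xs,ys]
c=np.array([.5833,.0057]);im=cv2.imread("pics/s24.png")
for zb,a0,L in((0,173.6,.145),(.003,-140.8,.135),(.006,-95.8,.125)):
    H=ray("top",px,zb+.078)
    for k in range(3):
        q=H[:,:2]-c;rho=np.linalg.norm(q,axis=1);H=ray("top",px,zb+.0785+(rho-L+.045)*.1405)
    a=np.degrees(np.arctan2(q[:,1],q[:,0]));d=(a-a0+180)%360-180
    s=(rho>.07)&(abs(d)<18);Q=H[s,:2];mu=Q.mean(0);u=np.linalg.svd(Q-mu)[2][0];u*=np.sign(u@(mu-c))
    tip=mu+u*np.percentile((Q-mu)@u,99.5);print("yaw",np.degrees(np.arctan2(u[1],u[0])),"centre",tip-L*u)
    p=proj("scene",[*tip,zb+.0845])[0];print(" tip pred scene px",p);cv2.circle(im,tuple(int(round(v)) for v in p),1,(0,0,255),-1)
cr(im,265,190,110,90,7,"pics/g25.png")
cr(t,280,210,60,60,10,"pics/g25t.png")
d=cv2.absdiff(cv2.GaussianBlur(t,(5,5),0),cv2.GaussianBlur(o,(5,5),0)).max(2)>25
n,l,st,ce=cv2.connectedComponentsWithStats(d.astype(np.uint8))
print([(x[:4].tolist()) for x in st[1:] if x[4]>15])
```

```text
yaw 173.4683162519039 centre [0.58365209 0.00521528]
 tip pred scene px [296.14442237 200.31565538]
yaw -142.76975658023446 centre [0.58557403 0.00617874]
 tip pred scene px [275.24704464 228.67786653]
yaw -95.40131835119956 centre [0.59008752 0.00642004]
 tip pred scene px [291.08768288 261.86053088]
[[423, 148, 217, 332], [576, 182, 64, 130], [627, 209, 6, 17], [634, 208, 6, 18], [601, 211, 4, 21], [608, 210, 4, 20], [614, 210, 5, 18], [621, 210, 5, 17], [302, 226, 26, 9], [619, 229, 6, 5], [158, 231, 47, 69], [336, 239, 4, 7], [365, 244, 7, 5], [628, 270, 12, 19], [595, 280, 2, 14], [346, 287, 6, 6]]
```

View pics/g25.png

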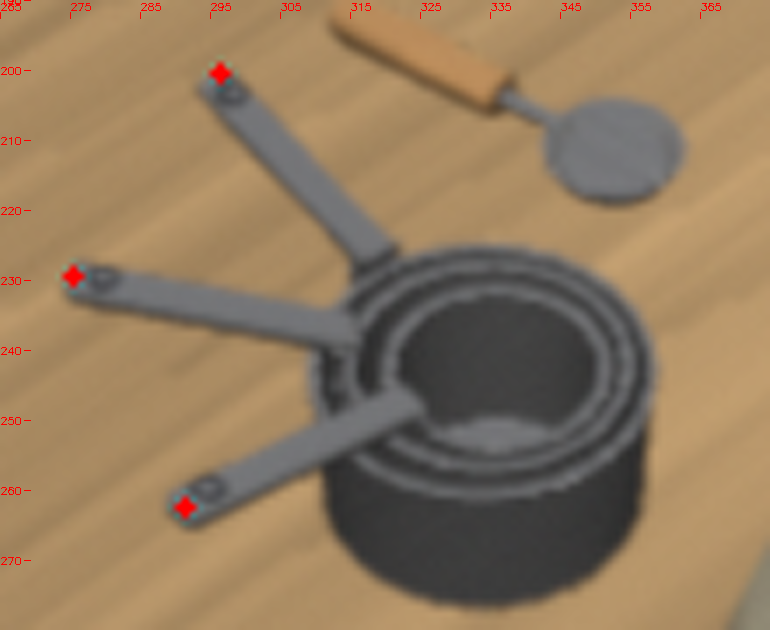

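View pics/g25t.png

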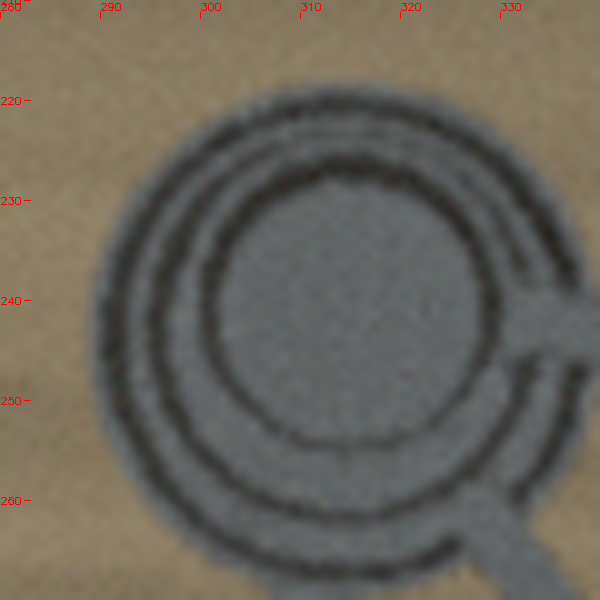

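View pics/s24.png

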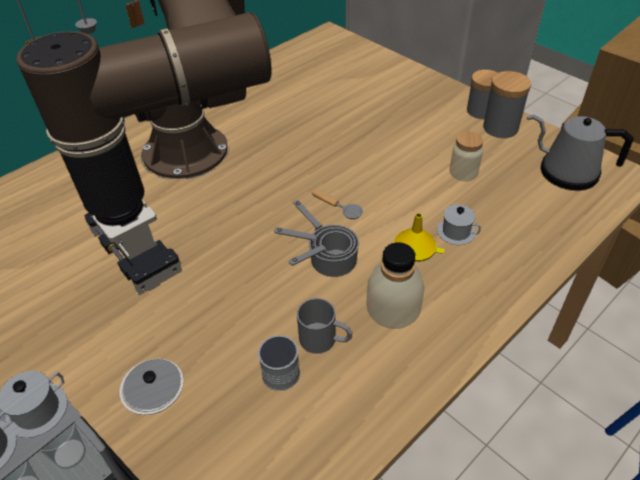

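Run:
```python
from station import *
print(job_done())
```

```text
the job is handed in; nothing more can be done
None
```

I nested the three pans where the large one stood and handed the job in at about 25 s of the 53 s allowed. The middle pan went into the large one first, then the small one into the middle.

**How it went:**
- **First grip missed:** my first try at the middle pan's handle closed on nothing. The fingers stood about 48 mm higher than the reported TCP height, judging by the scene picture. I corrected for that and lifted each pan by its handle.
- **Setting down:** I lowered each pan slowly until the force changed and the height matched the pan floor below, to within 1 mm, then let go.

**Last checks:**
- **Handles:** they point to 173°, −143° and −95° for large, middle and small. That makes steps of about 44° and 47°, and no handle lies over another.
- **Seating:** in the scene view all three handle ends sit where they should for level, fully seated pans.
- **Centring:** the large pan did not move. The middle pan is about 2 mm off its centre. The small pan is about 6 mm off towards +x, so nearly against the middle pan's wall; I left it.
- **Handle turn:** the middle pan's handle read 2° different after the small pan went in. It may have been nudged slightly.
- **Bystanders:** comparing the top view before and after showed no other movement. The arm hid the lid and its rest in that view, but they look undisturbed in the scene picture.

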